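# Close the lamp house after a bulb change

## Robot

A 6-joint arm with a two-finger parallel gripper is mounted at the origin on the work surface. World frame = base frame: x ahead of the robot, y to its left, z up, the work surface at z = 0. Lengths are in m, angles in degrees, forces in N, time in s.
With the tool pointing down it reaches from about 0.375 to 0.75 m from the base axis. Payload 9 kg.
Tool frame: the origin (TCP) lies between the finger pads; the fingertips stand 19 mm ahead of it and the grasp point (between the pads) is the TCP (env.tcp_to_tips is the distance from the TCP to the fingertips, in m); z points along the fingers, y is the direction in which the jaws open and shut (so a half turn about z gives the same grasp; the last joint's range is limited). The gripper opens to 85 mm and grips with 20 to 120 N. Pads are 22 mm wide; open, the fingers measure 114 mm over their backs; the gripper's body (76 mm by 85 mm) begins 54 mm behind the grasp point. The pads swing forward as they close: fully open they stand 13 mm farther back than shut.
Start: joints at [-84.723, 5.964, 5.575, 89.605, 0, 77.527], TCP at [0.183, -0.571, 0.25] pointing down, gripper open.
Joint ranges: [-171.21, 171.21], [-48.23, 106.86], [-62.78, 66.21], [-105.2, 120.99], [-86.42, 89.51], [-180, 180]. Speed limits (degrees/s): [127.2, 127.2, 147.25, 180, 180, 180].

## Interface

Orientations are given as a 3x3 rotation matrix whose columns are the frame's x, y, z axes.
In Python, from plant import env, camera, get_calibration gives the robot as it stands.
- The arm moves only by the shell command python3 -m crank 'ROWS' [FORCE]. ROWS is JSON, a list of rows, each an object of numbers: "tx", "ty", "tz": the shift along the tool's x, y, z in units of 0.5 m (1.0 is 0.5 m); "ax", "ay", "az": the turn, a rotation vector about the tool's x, y, z in units of 45 degrees (1.0 is 45 degrees); "grip": the opening, from -1 (shut) to 1 (fully open). In form: [{"tx": .., "ty": .., "tz": .., "ax": .., "ay": .., "az": .., "grip": ..}, ...]. A call has 1 to 10 rows; each row is the pose to reach, as a shift and turn from the pose commanded when the call began, along the tool's axes at that moment; what a row does not reach only later rows make up. A row lasts 1/10 s, in which the tool goes at most 50 mm and 8.59 degrees, less where a joint would pass 70% of its speed; a pose out of reach is approached as far as the arm can. A call with a number of a shift or a turn outside -1 to 1 is refused whole. A call with a gripper value outside its range is refused whole. The fingers move at their own pace and stop on an object; FORCE is the grip in N (left out, the last holds). Time passes only in rows, so rows that repeat a pose let the fingers close. It gives the time, the measured TCP pose, the force and the opening at its end, in the units of the state.
- env.get_state(): the state, without advancing time (a new reading comes with each control period).
- camera(name): name is "scene" or "top" or "wrist"; returns the picture (420x560x3 uint8, red, green, blue); there is no depth.
- get_calibration(name): a dict with "fx", "fy", "cx", "cy" (pixels), "position" and "orientation" of the camera in the world; the wrist camera has in their place "tool_from_camera" (4x4, takes a point from camera to tool coordinates, whose origin is the TCP and whose axes are the flange's). Camera axes: x right, y down, z forward; pixel columns grow to the right and rows downward; lengths in m; the calibration is good to about 2 mm. The wrist camera is an equidistant fisheye: a pixel r from the principal point sees the ray r / f radians off the axis. A picture is of the moment at which its call begins: read the wrist's pose just before it. get_calibration takes no time and is no camera call.
- env.hand_in(): hands the job in, once; it reports no verdict.
The state is a dict: "t": time; "qpos": joint angles; "qvel": joint speeds; "joint_efforts": joint torques, N m; "tcp_pos": TCP position; "orientation": TCP orientation; "ft_force": force on the tool from outside, world axes, zero at the start; "moment": the same for the moment, N m; "width": finger opening in m.
Only numpy, scipy, OpenCV 4.12 (cv2) and the standard library are available. Lean on these libraries where they do the work, as an engineer would, in place of code of your own. Each camera call takes 0.05 s, during which the arm holds its last target.

## Task

Put the black cap back on the leaning bulb port of the white lamp house: rest it on the port, turn it back and forth under light pressure, never forcing it, until its hidden lugs drop into their notches and its flange sits flush all round. Then swing the red-handled clip fully over the cap's rim, let go, and leave the other things on the bench where they are.

Things in the scene. Friction and masses are not known exactly. Their poses are not given: they have to be found in the camera images.
- cap: Loose cap, about 220 g. Origin: centre of the underside of its black flange (72 across, z 0 to 6); z is its axis, out through the grip. Four equal lugs under the flange, hidden from above, on the cap's +x, +y, -x, -y at 29 from the axis: 5 wide, 5 deep. It starts upright on the bench, any yaw; it and two small bystanders swap places.
- cap_grip (a point): Point on the cap's axis at cap z = 30, in its grey wing grip with a white stripe on top: the grip is 50 long (along cap x), 18 thick (along cap y), from cap z = 6 to 47. Pinch it across the 18.
- cap_foot (a point): End of the cap's aluminium centring spigot, on the axis at cap z = -14. The spigot is 42 across, tapering to 32 over its last 5. At the start the cap stands on it, so the cap's origin is 14 above the bench.
- lamphouse: White box 180 x 150 x 95 tall on a black base 190 x 160, fixed to the bench. Origin: at bench height, 20 in front (-x) of the box's centre; its front faces its -x; z up. A black tube 76 across leans out of its top, 30 degrees from vertical towards the front; its place and yaw vary.
- port: Mouth of the leaning tube, 165 above the bench. Origin: centre of the rim, where the underside of the cap's flange rests when home (cap origin = port origin). z: port axis, outwards (up and to the lamp house's front, 30 degrees from vertical); y: level, towards the clip; x: slopes up and back. Bore 45 across, 20 deep, for the spigot.
- ring_centre (a point): Centre of the notched black ring in the rim (72 across, its top at port z = 0). Four notches 90 degrees apart, 6 deep; any lug fits any, with about 5 degrees to spare either way. The ring's angle differs each time and is not reported. Lugs on the ring: cap 5 proud and free to turn; over the notches it drops 5, then resists turning (ring slips at 0.8 N m).
- clip_pivot (a point): Top of the clip's pivot at port (0, +54), axis along port z. The clip is a steel bar 10 wide, at port z 8 to 13; its tongue reaches 28 from the pivot, its red handle stands 40 from it on the other side. The tongue strikes the edge of a cap that is not home.
- clip (a joint): Clip angle. 0 = closed: tongue points at the port's axis, over the cap's rim; 1.1 to 1.4 rad at the start = open. Positive is anticlockwise looking down onto the mouth. It stays where left; about 1.5 N at the handle moves it; it stops at 0.
- clip_handle (a point): Centre of the top of the clip's red handle, a post 12 across along port z from z = 10 to 40: at port (0, +94, +40) when closed; when open it is swung towards the front, near port (-38, +65, +40).
- objective: Bystander: steel microscope objective, 28 wide, 50 tall, standing; origin under its centre.
- canister: Bystander: small white jar with black lid, 48 wide, 60 tall; origin under its centre.
- oil: Bystander: small amber bottle, 34 wide, 70 tall; origin under its centre.
- slidebox: Bystander: wooden slide box 85 x 100 x 34; origin under its centre.
- carton: Bystander: cardboard carton 50 x 50 x 75; origin under its centre.
- mouse: Bystander: black computer mouse 100 x 58 x 32; origin under its centre.
- driver: Bystander: screwdriver lying flat, 170 long; origin at its middle, underneath.
Things that resemble listed ones, but are neither listed nor needed, are in the scene too. What is shaped like the cap but orange or purple is not meant.

How it is judged:
By the outcome, as a careful person would: the job done as asked, in the order asked, and still so for the second after the job is handed in, with the robot touching nothing.
It also fails if it takes over 72 s, if anything falls off the work surface, if the arm or the gripper's body presses on something with over 40 N, if the wrist force passes 120 N, or if a joint passes its speed limit or range.

## Working session

There is one attempt and no reset: what is moved stays moved. The work goes in short steps, Python scripts to look and compute and a shell command to move; the robot and the scene stay as the last step left them, time stands still between calls to the robot, and variables do not carry over. Pictures are saved under pics/ and viewed, and the job is handed in when it is done.

```bash
ls; mkdir -p pics; python3 - <<'E'
from plant import env,camera,get_calibration
import cv2
s=env.get_state();print(s)
for n in ["scene","top","wrist"]:
    im=camera(n);cv2.imwrite(f"pics/{n}0.png",im[:,:,::-1]);print(n,get_calibration(n))
E
```

```text
pics
{'t': 0.0, 'qpos': array([-8.47228125e+01,  5.99811591e+00,  5.52847417e+00,  8.96053573e+01,
       -3.67929825e-04,  7.75264519e+01]), 'qvel': array([-0.09170791, -0.05412624,  0.00699474,  0.03161139, -0.00141785,
        0.08563172]), 'joint_efforts': array([-1.44530586e-03, -5.56929410e+01,  5.03651583e+01,  1.68257434e-02,
       -3.59807000e-04,  1.19134168e-05]), 'tcp_pos': array([ 0.18290207, -0.5711241 ,  0.24954104]), 'orientation': array([[ 9.52391902e-01,  3.04876449e-01, -1.26786610e-04],
       [ 3.04876350e-01, -9.52391051e-01,  1.30284055e-03],
       [ 2.76454970e-04, -1.27946903e-03, -9.99999143e-01]]), 'ft_force': array([ 0.10923598, -0.35627662,  1.020024  ]), 'moment': array([ 0.0202611 ,  0.05214582, -0.00304613]), 'width': 0.08579988360666933}
scene {'fx': 465.69069076873603, 'fy': 465.69069076873603, 'cx': 286.7630672634374, 'cy': 207.4913584328699, 'position': array([ 1.13052497, -0.3234769 ,  1.11997708]), 'orientation': array([[ 0.50461361,  0.71910343, -0.47776079],
       [ 0.8633149 , -0.42493565,  0.27224452],
       [-0.00724562, -0.54983629, -0.83524101]])}
top {'fx': 527.8616638391244, 'fy': 527.8616638391244, 'cx': 273.33241043083973, 'cy': 215.33839904629315, 'position': array([0.42282276, 0.00924932, 1.85023705]), 'orientation': array([[ 0.02601068, -0.99656968,  0.07856409],
       [-0.99965022, -0.026306  , -0.00272627],
       [ 0.00478363, -0.0784657 , -0.99690534]])}
wrist {'fx': 325.19226210127806, 'fy': 325.19226210127806, 'cx': 281.49670960257737, 'cy': 216.44866541073256, 'tool_from_camera': array([[-4.92826783e-04, -9.52102824e-01, -3.05777648e-01,
         7.76297734e-02],
       [ 9.99999445e-01, -7.53910930e-04,  7.35744476e-04,
        -5.26367109e-04],
       [-9.31033505e-04, -3.05777116e-01,  9.52102667e-01,
        -1.23896243e-01],
       [ 0.00000000e+00,  0.00000000e+00,  0.00000000e+00,
         1.00000000e+00]])}
```

View pics/scene0.png

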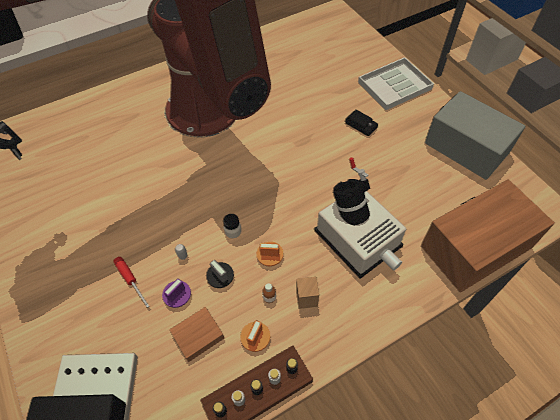

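View pics/top0.png

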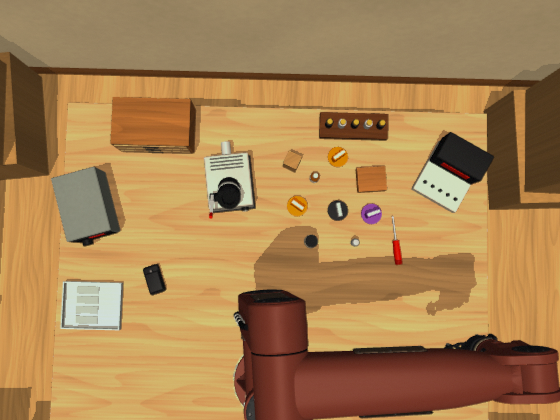

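View pics/wrist0.png

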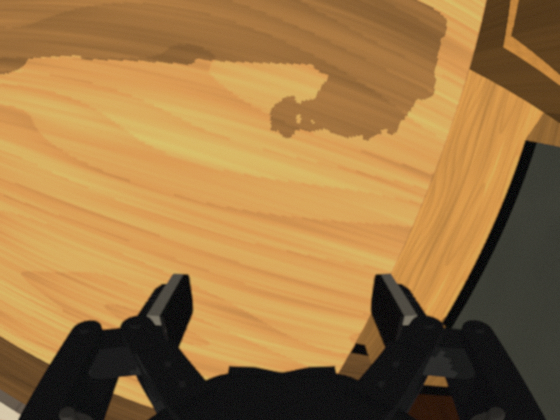

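Cap candidates (top view): black (338,210), purple (372,213), orange (297,205) and (338,156). Only the black one with a grey grip and white stripe fits. I'll confirm in enlarged crops.

```bash
python3 - <<'E'
import cv2,numpy as np
t=cv2.imread("pics/top0.png");s=cv2.imread("pics/scene0.png")
f=lambda im,x,y,w,h,k:cv2.resize(im[y:y+h,x:x+w],None,fx=k,fy=k,interpolation=cv2.INTER_CUBIC)
a=np.hstack([f(t,308,185,60,50,6.6),f(s,195,250,60,50,6.6)])
b=np.hstack([f(t,190,140,80,66+20,5),f(s,310,145,100,107,4)])if 0 else np.hstack([f(t,190,145,80,80,5)[:300*1+100],f(s,310,150,100,100,4)])
cv2.imwrite("pics/c1.png",a);cv2.imwrite("pics/c2.png",b);print(a.shape,b.shape)
E
```

```text
(330, 792, 3) (400, 800, 3)
```

View pics/c1.png

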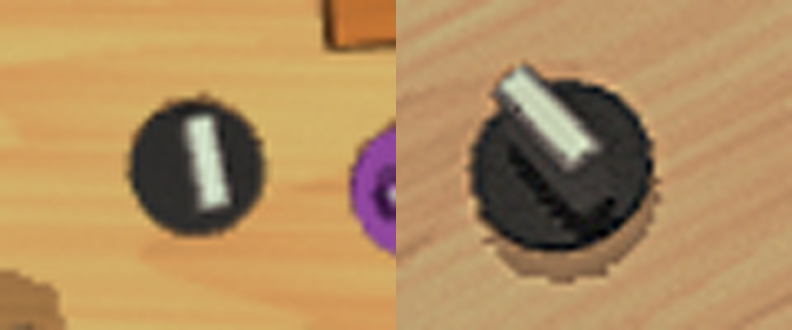

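View pics/c2.png

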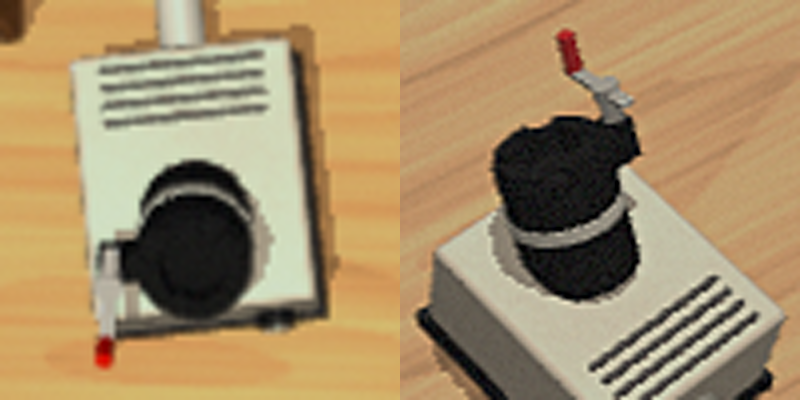

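Left: black flange at top (337.8,210.3), white stripe from (338.2,203.2) to (340.6,216.5). It is the cap. Lamp house: mouth near (229,197), red handle at (211,215).

```bash
cat > h.py <<'E'
import numpy as np, cv2
from plant import env,camera,get_calibration
from scipy.spatial.transform import Rotation as R
def ray(n,u,v,st=None):
    c=get_calibration(n)
    if n!="wrist":
        d=np.array([(u-c['cx'])/c['fx'],(v-c['cy'])/c['fy'],1]);M=np.array(c['orientation']);return np.array(c['position']),M@d/np.linalg.norm(d)
    st=st or env.get_state();T=c['tool_from_camera'];p=np.array([(u-c['cx'])/c['fx'],(v-c['cy'])/c['fy']]);th=np.linalg.norm(p)
    d=np.array([*(np.sin(th)*p/max(th,1e-9)),np.cos(th)]);M=st['orientation']
    return st['tcp_pos']+M@T[:3,3],M@T[:3,:3]@d
def atz(n,u,v,z,st=None):
    o,d=ray(n,u,v,st);return o+d*(z-o[2])/d[2]
def tri(*obs):
    A=np.zeros((3,3));b=np.zeros(3);L=[]
    for o,d in obs:
        P=np.eye(3)-np.outer(d,d);A+=P;b+=P@o;L.append((o,P))
    x=np.linalg.solve(A,b);return x,[np.linalg.norm(P@(x-o)) for o,P in L]
def proj(n,X,st=None):
    c=get_calibration(n);X=np.atleast_2d(X)
    if n!="wrist":
        q=(X-c['position'])@np.array(c['orientation']);return np.c_[q[:,0]/q[:,2]*c['fx']+c['cx'],q[:,1]/q[:,2]*c['fy']+c['cy']]
    st=st or env.get_state();T=c['tool_from_camera'];q=((X-st['tcp_pos'])@st['orientation']-T[:3,3])@T[:3,:3]
    r=np.linalg.norm(q[:,:2],axis=1);th=np.arctan2(r,q[:,2]);return np.c_[q[:,0]/r*th*c['fx']+c['cx'],q[:,1]/r*th*c['fy']+c['cy']]
def goal(p,M,st=None):
    """row numbers from current pose to world pose (p,M)"""
    st=st or env.get_state();Rt=st['orientation'];t=Rt.T@(np.array(p)-st['tcp_pos'])/.5
    a=R.from_matrix(Rt.T@M).as_rotvec(degrees=True)/45
    print("t",np.round(t,4),"a",np.round(a,4))
def down(yaw):  # tool x at yaw (deg), z down
    c,s=np.cos(np.radians(yaw)),np.sin(np.radians(yaw));return np.array([[c,s,0],[s,-c,0],[0,0,-1.]])
def save(n,f,box=None,k=1):
    st=env.get_state();im=camera(n)[:,:,::-1].copy()
    if box: x,y,w,h=box;im=cv2.resize(im[y:y+h,x:x+w],None,fx=k,fy=k,interpolation=cv2.INTER_CUBIC)
    cv2.imwrite("pics/"+f,im);return st
E
python3 - <<'E'
from h import *
print("cap",atz("top",337.8,210.3,.02),atz("scene",220.2,275,.02))
a=atz("top",338.2,203.2,.061);b=atz("top",340.6,216.5,.061);print("stripe",a,b,np.degrees(np.arctan2(*(a-b)[1::-1])),np.linalg.norm(a-b),(a+b)/2)
a=atz("scene",195+(516-396)/6.6,250+75/6.6,.061);b=atz("scene",195+(587-396)/6.6,250+158/6.6,.061);print("stripe",a,b,np.degrees(np.arctan2(*(a-b)[1::-1])),(a+b)/2)
print("rim",tri(ray("top",190+195/5,145+257/5),ray("scene",310+(548-400)/4,150+155/4)), atz("top",229,196.4,.165))
print("handle",tri(ray("top",190+104/5,145+345/5),ray("scene",310+(567-400)/4,150+35/4)))
# box left edge top & front
for p in [(75,65),(290,40),(327,302)]:print(atz("top",190+p[0]/5,145+p[1]/5,.095))
E
```

```text
cap [ 0.59058009 -0.21974292  0.02      ] [ 0.59415304 -0.21846737  0.02      ]
stripe [ 0.61114806 -0.2155778   0.061     ] [ 0.56590469 -0.22448777  0.061     ] 11.140930691811773 0.046112367661019005 [ 0.58852637 -0.22003279  0.061     ]
stripe [ 0.57101073 -0.22122557  0.061     ] [ 0.616271   -0.21308323  0.061     ] -169.80156069927722 [ 0.59364086 -0.2171544   0.061     ]
rim (array([0.61255921, 0.14797664, 0.16420318]), [np.float64(0.0006890905108930691), np.float64(0.0006890905108929721)]) [0.61284193 0.14849738 0.165     ]
handle (array([0.55242709, 0.20153213, 0.18647947]), [np.float64(0.0009927317485910047), np.float64(0.0009927317485908542)])
[0.74839886 0.2391465  0.095     ]
[0.76930936 0.0951647  0.095     ]
[0.59285377 0.06518776 0.095     ]
```

```bash
python3 - <<'E'
from h import *
goal([.59,-.219,.2],down(10.7));goal([.591,-.219,.2],down(-170))
E
```

```text
t [ 0.9902 -0.4226  0.1   ] a [-0.0013 -0.0002  0.1566]
t [ 0.9921 -0.422   0.1   ] a [ 3.0000e-04 -1.9000e-03 -3.8278e+00]
```

```bash
python3 -m crank '[{"tx":0.99,"ty":-0.422,"tz":0.1,"az":-1,"grip":0.2},{"tx":0.99,"ty":-0.422,"tz":0.1,"az":-1,"grip":0.2},{"tx":0.99,"ty":-0.422,"tz":0.1,"az":-1,"grip":0.2},{"tx":0.99,"ty":-0.422,"tz":0.1,"az":-1,"grip":0.2},{"tx":0.99,"ty":-0.422,"tz":0.1,"az":-1,"grip":0.2},{"tx":0.99,"ty":-0.422,"tz":0.1,"az":-1,"grip":0.2},{"tx":0.99,"ty":-0.422,"tz":0.1,"az":-1,"grip":0.2},{"tx":0.99,"ty":-0.422,"tz":0.1,"az":-1,"grip":0.2},{"tx":0.99,"ty":-0.422,"tz":0.1,"az":-1,"grip":0.2},{"tx":0.99,"ty":-0.422,"tz":0.1,"az":-1,"grip":0.2}]'
python3 - <<'E'
from h import *
goal([.591,-.219,.2],down(-170))
E
```

```text
t [ 0.9921 -0.422   0.1   ] a [ 3.0000e-04 -1.9000e-03 -3.8278e+00]invalid input at $[0]: expected keys tx, ty, tz, ax, ay, az, grip
```

All seven keys are required.

```bash
python3 -m crank '[{"tx":0.99,"ty":-0.422,"tz":0.1,"ax":0,"ay":0,"az":-1,"grip":0.2},{"tx":0.99,"ty":-0.422,"tz":0.1,"ax":0,"ay":0,"az":-1,"grip":0.2},{"tx":0.99,"ty":-0.422,"tz":0.1,"ax":0,"ay":0,"az":-1,"grip":0.2},{"tx":0.99,"ty":-0.422,"tz":0.1,"ax":0,"ay":0,"az":-1,"grip":0.2},{"tx":0.99,"ty":-0.422,"tz":0.1,"ax":0,"ay":0,"az":-1,"grip":0.2},{"tx":0.99,"ty":-0.422,"tz":0.1,"ax":0,"ay":0,"az":-1,"grip":0.2},{"tx":0.99,"ty":-0.422,"tz":0.1,"ax":0,"ay":0,"az":-1,"grip":0.2},{"tx":0.99,"ty":-0.422,"tz":0.1,"ax":0,"ay":0,"az":-1,"grip":0.2}]'
python3 - <<'E'
from h import *
goal([.591,-.219,.2],down(-170))
E
```

```text
t: 0.95
tcp_pos: [0.4855, -0.3093, 0.213]
orientation: [[0.458, 0.889, -0.0], [0.889, -0.458, -0.0], [-0.0, 0.0, -1.0]]
ft_force: [0.4, -0.6, 0.1]
width: 0.0515
t [0.2572 0.1049 0.026 ] a [-1.0000e-04  2.0000e-04 -2.8277e+00]
```

```bash
python3 -m crank '[{"tx":0.257,"ty":0.105,"tz":0.02,"ax":0,"ay":0,"az":-0.19,"grip":0.2},{"tx":0.257,"ty":0.105,"tz":0.02,"ax":0,"ay":0,"az":-0.38,"grip":0.2},{"tx":0.257,"ty":0.105,"tz":0.02,"ax":0,"ay":0,"az":-0.57,"grip":0.2},{"tx":0.257,"ty":0.105,"tz":0.02,"ax":0,"ay":0,"az":-0.76,"grip":0.2},{"tx":0.257,"ty":0.105,"tz":0.02,"ax":0,"ay":0,"az":-0.94,"grip":0.2},{"tx":0.257,"ty":0.105,"tz":0.02,"ax":0,"ay":0,"az":-0.94,"grip":0.2}]'
python3 -m crank '[{"tx":0,"ty":0,"tz":0,"ax":0,"ay":0,"az":-1,"grip":0.2},{"tx":0,"ty":0,"tz":0,"ax":0,"ay":0,"az":-1,"grip":0.2},{"tx":0,"ty":0,"tz":0,"ax":0,"ay":0,"az":-1,"grip":0.2},{"tx":0,"ty":0,"tz":0,"ax":0,"ay":0,"az":-1,"grip":0.2},{"tx":0,"ty":0,"tz":0,"ax":0,"ay":0,"az":-1,"grip":0.2},{"tx":0,"ty":0,"tz":0,"ax":0,"ay":0,"az":-1,"grip":0.2}]'
python3 -m crank '[{"tx":0,"ty":0,"tz":0,"ax":0,"ay":0,"az":-0.885,"grip":0.2},{"tx":0,"ty":0,"tz":0,"ax":0,"ay":0,"az":-0.885,"grip":0.2},{"tx":0,"ty":0,"tz":0,"ax":0,"ay":0,"az":-0.885,"grip":0.2},{"tx":0,"ty":0,"tz":0,"ax":0,"ay":0,"az":-0.885,"grip":0.2},{"tx":0,"ty":0,"tz":0,"ax":0,"ay":0,"az":-0.885,"grip":0.2},{"tx":0,"ty":0,"tz":0,"ax":0,"ay":0,"az":-0.885,"grip":0.2}]'
python3 - <<'E'
from h import *
goal([.591,-.219,.2],down(-170))
print(env.get_state()['qpos'])
st=save("wrist","w1.png")
for n in range(1):
  print(proj("wrist",[[.591,-.219,.061],[.591,-.219,.02]],st))
E
```

```text
t: 1.55
tcp_pos: [0.5898, -0.2203, 0.2028]
orientation: [[-0.262, 0.965, -0.001], [0.965, 0.262, 0.0], [0.001, -0.001, -1.0]]
ft_force: [-0.4, -0.8, -0.5]
width: 0.0511
t: 2.15
tcp_pos: [0.5895, -0.2211, 0.2032]
orientation: [[-0.866, 0.499, -0.0], [0.499, 0.866, 0.0], [0.0, -0.0, -1.0]]
ft_force: [0.4, 0.1, 1.3]
width: 0.0513
t: 2.75
tcp_pos: [0.5895, -0.2211, 0.2032]
orientation: [[-0.986, -0.168, -0.0], [-0.168, 0.986, 0.0], [0.0, 0.0, -1.0]]
ft_force: [-0.2, -0.1, -0.1]
width: 0.0513
t [-0.0036  0.0037  0.0064] a [ 0.     -0.0001 -0.0069]
[-3.24367397e+01  1.09137741e+01  6.07564359e+00  8.51682133e+01
 -2.76839223e-03 -4.21259027e+01]
[[283.47476036 211.39025618]
 [283.27082935 199.22420281]]
```

View pics/w1.png

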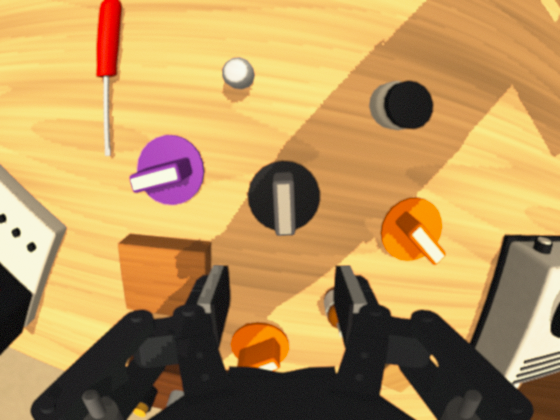

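The wrist view shows the black cap centred at about (284,196), with its stripe from (284,174) to (286,235).

```bash
python3 - <<'E'
from h import *
st=env.get_state()
print(atz("wrist",284,196,.02,st))
a=atz("wrist",284,174,.061,st);b=atz("wrist",286,235,.061,st);print(a,b,(a+b)/2,np.degrees(np.arctan2(*(b-a)[1::-1])))
goal([.5915,-.220,.045],down(-170),st)
E
```

```text
[ 0.58770217 -0.21877356  0.02      ]
[ 0.55899076 -0.22391082  0.061     ] [ 0.61195225 -0.21313938  0.061     ] [ 0.5854715 -0.2185251  0.061    ] 11.496155456912685
t [-0.0042  0.0014  0.3164] a [ 0.0001 -0.0002 -0.0102]
```

```bash
python3 -m crank '[{"tx":-0.001,"ty":0.003,"tz":0.1,"ax":0,"ay":0,"az":-0.02,"grip":0.2},{"tx":-0.001,"ty":0.003,"tz":0.2,"ax":0,"ay":0,"az":-0.02,"grip":0.2},{"tx":-0.001,"ty":0.003,"tz":0.27,"ax":0,"ay":0,"az":-0.02,"grip":0.2},{"tx":-0.001,"ty":0.003,"tz":0.316,"ax":0,"ay":0,"az":-0.02,"grip":0.2},{"tx":-0.001,"ty":0.003,"tz":0.316,"ax":0,"ay":0,"az":-0.02,"grip":0.2}]'
python3 - <<'E'
from h import *
save("wrist","w2.png")
E
```

```text
t: 3.3
tcp_pos: [0.5874, -0.2179, 0.0411]
orientation: [[-0.983, -0.182, -0.006], [-0.182, 0.983, 0.003], [0.005, 0.004, -1.0]]
ft_force: [-0.9, 0.8, 0.5]
width: 0.0515
```

View pics/w2.png

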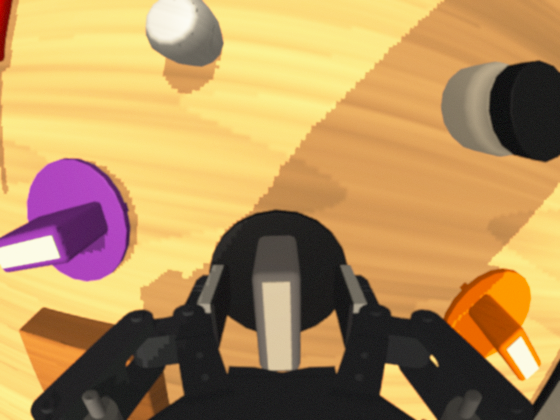

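```bash
python3 - <<'E'
from h import *
st=env.get_state();print(st['tcp_pos'],st['ft_force'])
Rt=st['orientation']
for off in [(0,0,0),(.025,0,-.017),(-.025,0,-.017),(0,.025,0),(0,-.025,0)]:print(off,proj("wrist",st['tcp_pos']+Rt@np.array(off),st))
E
```

```text
[ 0.58881249 -0.21867752  0.04391874] [-1.12005937  0.15593658  0.5219255 ]
(0, 0, 0) [[280.83867725 299.87952354]]
(0.025, 0, -0.017) [[280.61428433 267.25339217]]
(-0.025, 0, -0.017) [[280.82130026 366.3133824 ]]
(0, 0.025, 0) [[336.32606274 299.10455573]]
(0, -0.025, 0) [[225.40960339 299.05481271]]
```

```bash
python3 -m crank '[{"tx":-0.008,"ty":0,"tz":0,"ax":0,"ay":0,"az":0,"grip":0.2},{"tx":-0.008,"ty":0,"tz":0,"ax":0,"ay":0,"az":0,"grip":0.2},{"tx":-0.008,"ty":0,"tz":0,"ax":0,"ay":0,"az":0,"grip":-0.8},{"tx":-0.008,"ty":0,"tz":0,"ax":0,"ay":0,"az":0,"grip":-0.8},{"tx":-0.008,"ty":0,"tz":0,"ax":0,"ay":0,"az":0,"grip":-0.8},{"tx":-0.008,"ty":0,"tz":0,"ax":0,"ay":0,"az":0,"grip":-0.8},{"tx":-0.008,"ty":0,"tz":0,"ax":0,"ay":0,"az":0,"grip":-0.8}]' 50
python3 - <<'E'
from h import *
st=save("wrist","w3.png")
Rt=st['orientation'];print(st['tcp_pos'],st['width'],st['ft_force'])
for off in [(0,0,0),(.025,0,-.017),(-.025,0,-.017),(.022,0,-.017),(-.022,0,-.017),(.036,0,.024),(0,.036,.024),(0,-.036,.024)]:print(off,proj("wrist",st['tcp_pos']+Rt@np.array(off),st))
E
```

```text
t: 4.05
tcp_pos: [0.5945, -0.2188, 0.0462]
orientation: [[-0.982, -0.187, 0.001], [-0.187, 0.982, -0.001], [-0.001, -0.001, -1.0]]
ft_force: [0.6, -0.2, 5.3]
width: 0.0177
[ 0.59446739 -0.21879968  0.04618241] 0.017675229671322932 [ 0.55382501 -0.21153635  5.33720648]
(0, 0, 0) [[280.8347501  299.87202756]]
(0.025, 0, -0.017) [[280.60988085 267.24423649]]
(-0.025, 0, -0.017) [[280.81705208 366.30559075]]
(0.022, 0, -0.017) [[280.62286212 274.44783284]]
(-0.022, 0, -0.017) [[280.80563469 361.53847634]]
(0.036, 0, 0.024) [[280.88608629 207.25128186]]
(0, 0.036, 0.024) [[350.20030538 274.00230925]]
(0, -0.036, 0.024) [[211.81335609 273.97181013]]
```

View pics/w3.png

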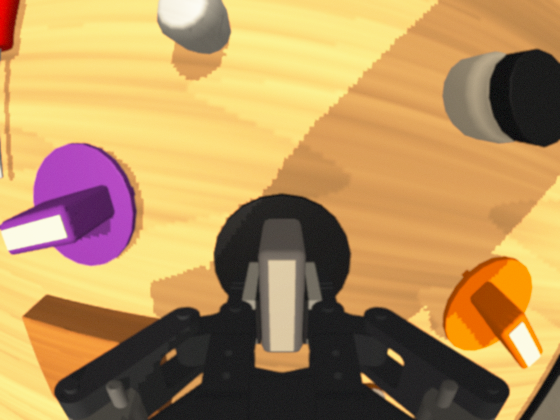

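```bash
python3 - <<'E'
from h import *
st=env.get_state();Rt=st['orientation']
for off in [(.011,.009,.019),(.011,-.009,.019),(-.011,.009,.019),(.011,.009,0)]:print(off,proj("wrist",st['tcp_pos']+Rt@np.array(off),st))
# fit flange circle from dark edges: project candidates for cap at tool x offset
for dx in [0,.003,.005,.007]:
  a=np.radians(np.arange(0,360,30));z=.020
  c=st['tcp_pos']+Rt@np.array([dx,0,0]);P=np.c_[c[0]+.036*np.cos(a),c[1]+.036*np.sin(a),0*a+z]
  q=proj("wrist",P,st);print(dx,"flange min row",q[:,1].min(),"cols",q[:,0].min(),q[:,0].max(),"row at maxcol",q[q[:,0].argmax(),1])
im=cv2.imread("pics/w3.png");cv2.imwrite("pics/w3c.png",cv2.resize(im[180:380,180:380],None,fx=3,fy=3,interpolation=cv2.INTER_CUBIC))
E
```

```text
(0.011, 0.009, 0.019) [[299.46099881 259.67933398]]
(0.011, -0.009, 0.019) [[262.37611279 259.67394403]]
(-0.011, 0.009, 0.019) [[298.48381266 298.05611372]]
(0.011, 0.009, 0) [[301.62905245 278.39668235]]
0 flange min row 207.21920712626087 cols 212.76762681899618 347.52294117445416 row at maxcol 251.57990057753852
0.003 flange min row 201.1915984909985 cols 212.29747093710716 347.9557901641349 row at maxcol 246.18533329625507
0.005 flange min row 197.1391533429299 cols 211.9872815591409 348.2406461858193 row at maxcol 242.54652386355332
0.007 flange min row 193.06063277713798 cols 211.6799114220121 348.5223153205437 row at maxcol 238.87427904808274
```

View pics/w3c.png

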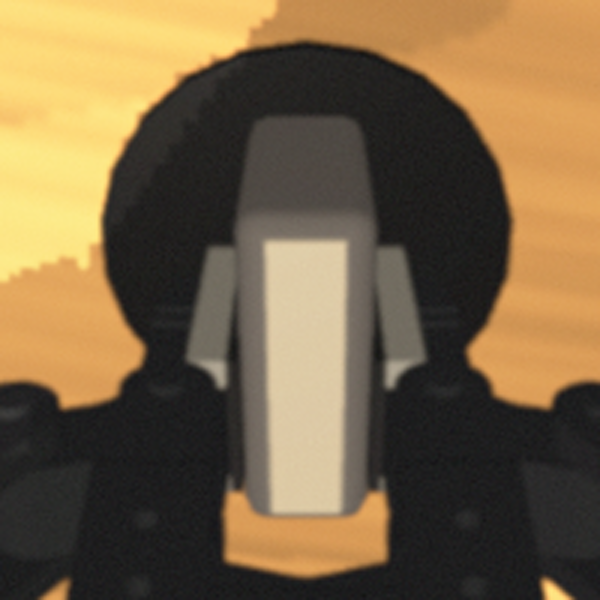

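```bash
python3 -m crank '[{"tx":0,"ty":0,"tz":0,"ax":0,"ay":0,"az":0,"grip":-0.2},{"tx":0,"ty":0,"tz":0,"ax":0,"ay":0,"az":0,"grip":-0.2},{"tx":0,"ty":0,"tz":0,"ax":0,"ay":0,"az":0,"grip":-0.2},{"tx":0.013,"ty":0.001,"tz":0,"ax":0,"ay":0,"az":0,"grip":-0.2},{"tx":0.013,"ty":0.001,"tz":0,"ax":0,"ay":0,"az":0,"grip":-0.2},{"tx":0.013,"ty":0.001,"tz":0,"ax":0,"ay":0,"az":0,"grip":-0.2}]' 50
python3 - <<'E'
from h import *
st=save("wrist","w4.png",(180,180,200,200),3)
Rt=st['orientation'];print(st['tcp_pos'],st['width'],st['ft_force'])
E
python3 - <<'E'
from h import *
st=env.get_state();print(st['tcp_pos'],st['qvel'])
E
```

```text
t: 4.7
tcp_pos: [0.5872, -0.2193, 0.0452]
orientation: [[-0.982, -0.187, -0.0], [-0.187, 0.982, -0.0], [0.0, -0.0, -1.0]]
ft_force: [-0.3, 0.9, -0.2]
width: 0.0341
[ 0.58719629 -0.21930869  0.04524331] 0.03413335768266224 [-0.33642964  0.89238054 -0.22292949]
[ 0.58734712 -0.21928666  0.04529714] [ 0.04281702  0.07756669  0.30344542 -0.0860546  -0.03882634 -0.02866006]
```

View pics/w4.png

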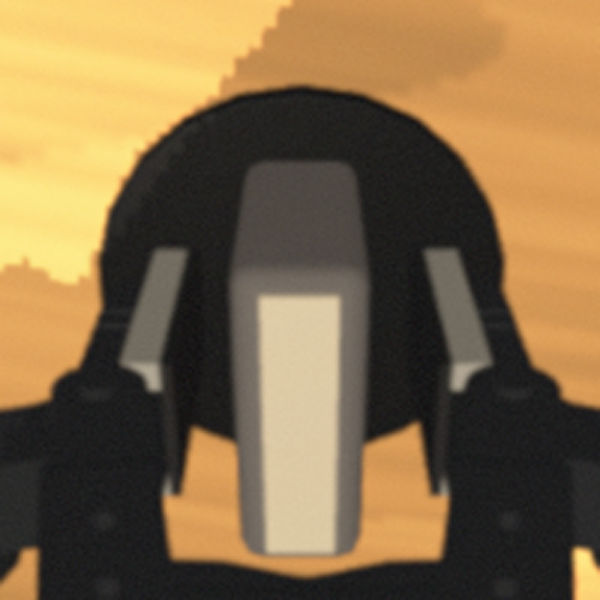

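```bash
python3 -m crank '[{"tx":-0.001,"ty":0,"tz":0.002,"ax":0,"ay":0,"az":0,"grip":-0.8},{"tx":-0.001,"ty":0,"tz":0.002,"ax":0,"ay":0,"az":0,"grip":-0.8},{"tx":-0.001,"ty":0,"tz":0.002,"ax":0,"ay":0,"az":0,"grip":-0.8},{"tx":-0.001,"ty":0,"tz":0.002,"ax":0,"ay":0,"az":0,"grip":-0.8},{"tx":-0.001,"ty":0,"tz":-0.06,"ax":0,"ay":0,"az":0,"grip":-0.8},{"tx":-0.001,"ty":0,"tz":-0.14,"ax":0,"ay":0,"az":0,"grip":-0.8},{"tx":-0.001,"ty":0,"tz":-0.24,"ax":0,"ay":0,"az":0,"grip":-0.8},{"tx":-0.001,"ty":0,"tz":-0.34,"ax":0,"ay":0,"az":0,"grip":-0.8},{"tx":-0.001,"ty":0,"tz":-0.44,"ax":0,"ay":0,"az":0,"grip":-0.8},{"tx":-0.001,"ty":0,"tz":-0.46,"ax":0,"ay":0,"az":0,"grip":-0.8}]' 60
python3 -m crank '[{"tx":0,"ty":0,"tz":0,"ax":0,"ay":0,"az":0,"grip":-0.8},{"tx":0,"ty":0,"tz":0,"ax":0,"ay":0,"az":0,"grip":-0.8}]'
python3 - <<'E'
from h import *
st=save("wrist","w5.png");Rt=st['orientation'];print(st)
# cap-model overlay: tcp at cap (0,0,zc)
for zc in (.030,.0315):
  for off in [(.025,0,zc-.047),(-.025,0,zc-.047),(.036,0,zc-.006),(0,.036,zc-.006)]:
    print(zc,off,proj("wrist",st['tcp_pos']+Rt@np.array(off),st))
im=cv2.imread("pics/w5.png");cv2.imwrite("pics/w5c.png",cv2.resize(im[180:380,180:380],None,fx=3,fy=3,interpolation=cv2.INTER_CUBIC))
E
```

```text
t: 5.75
tcp_pos: [0.5894, -0.22, 0.2821]
orientation: [[-0.982, -0.187, 0.007], [-0.187, 0.982, -0.005], [-0.006, -0.006, -1.0]]
ft_force: [1.2, -0.5, -1.4]
width: 0.0177
t: 5.95
tcp_pos: [0.5875, -0.2189, 0.273]
orientation: [[-0.982, -0.187, -0.002], [-0.187, 0.982, 0.001], [0.002, 0.002, -1.0]]
ft_force: [0.3, -0.1, -3.3]
width: 0.0173
{'t': 5.95, 'qpos': array([-3.23599619e+01,  1.13877516e+01,  1.38647637e+01,  9.26336262e+01,
       -8.46320936e-03, -4.31306206e+01]), 'qvel': array([-0.05939436,  0.52268816, -1.54861784,  0.03586053,  0.09854065,
        0.04140322]), 'joint_efforts': array([ 1.18210763e-01, -6.46202731e+01,  5.43325925e+01,  1.15567620e-01,
        2.47891709e-03,  3.23066195e-05]), 'tcp_pos': array([ 0.58750746, -0.21889079,  0.27301462]), 'orientation': array([[-0.98238054, -0.18687635, -0.00238799],
       [-0.18687986,  0.98238186,  0.00133826],
       [ 0.00209583,  0.00176095, -0.99999625]]), 'ft_force': array([ 0.28456419, -0.14069287, -3.32566039]), 'moment': array([-0.01290427,  0.01036468, -0.02836359]), 'width': 0.01725160938867851}
0.03 (0.025, 0, -0.017) [[280.60716707 267.25146084]]
0.03 (-0.025, 0, -0.017) [[280.81550582 366.3129949 ]]
0.03 (0.036, 0, 0.024) [[280.8836707  207.25548278]]
0.03 (0, 0.036, 0.024) [[350.19986104 274.00694105]]
0.0315 (0.025, 0, -0.0155) [[280.62135607 265.44076661]]
0.0315 (-0.025, 0, -0.0155) [[280.82452221 364.04879378]]
0.0315 (0.036, 0, 0.025500000000000002) [[280.89249944 206.3841984 ]]
0.0315 (0, 0.036, 0.025500000000000002) [[349.66217661 272.68240601]]
```

View pics/w5c.png

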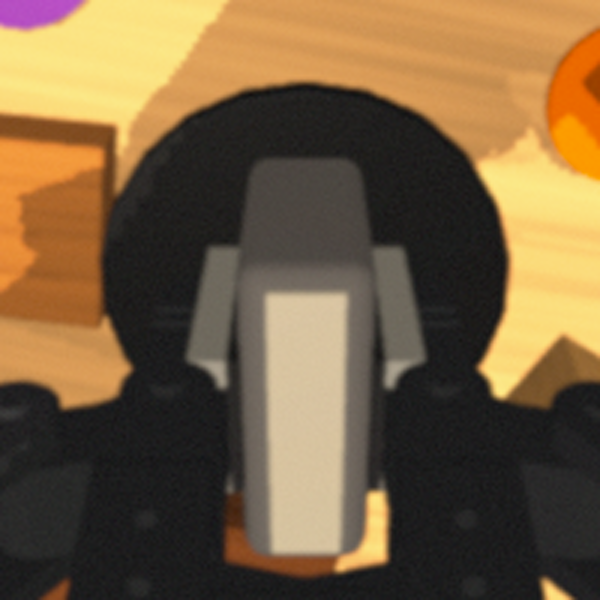

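```bash
cat >> h.py <<'E'
def port(o,yaw,phi=0):
    Z=R.from_euler('z',yaw,degrees=True).as_matrix()
    P=Z@np.array([[np.cos(np.pi/6),0,-.5],[0,1,0],[.5,0,np.cos(np.pi/6)]])
    return np.array(o),P
FL=np.diag([-1.,1,-1])  # tool axes in port frame at phi=0
def toolat(o,P,off,phi=0):
    """tool pose so that point off (port coords) is TCP; phi = turn about port z (deg)"""
    return o+P@np.array(off), P@R.from_euler('z',phi,degrees=True).as_matrix()@FL
E
python3 - <<'E'
from h import *
o,P=port([.6128,.1482,.165],9)
goal(*toolat(o,P,[.065,0,.09])); print(toolat(o,P,[.065,0,.09])[0])
E
```

```text
t [-0.21    0.7106 -0.0049] a [ 0.0136 -0.6705  0.0376]
[0.62395263 0.1499664  0.27544229]
```

```bash
python3 -m crank '[{"tx":-0.02,"ty":0.07,"tz":-0.04,"ax":0,"ay":-0.1,"az":0,"grip":-0.8},{"tx":-0.04,"ty":0.16,"tz":-0.05,"ax":0,"ay":-0.2,"az":0,"grip":-0.8},{"tx":-0.08,"ty":0.25,"tz":-0.05,"ax":0,"ay":-0.3,"az":0,"grip":-0.8},{"tx":-0.12,"ty":0.34,"tz":-0.05,"ax":0,"ay":-0.4,"az":0,"grip":-0.8},{"tx":-0.16,"ty":0.43,"tz":-0.05,"ax":0,"ay":-0.5,"az":0.01,"grip":-0.8},{"tx":-0.19,"ty":0.52,"tz":-0.04,"ax":0.01,"ay":-0.6,"az":0.02,"grip":-0.8},{"tx":-0.21,"ty":0.61,"tz":-0.03,"ax":0.014,"ay":-0.67,"az":0.038,"grip":-0.8},{"tx":-0.21,"ty":0.69,"tz":-0.02,"ax":0.014,"ay":-0.67,"az":0.038,"grip":-0.8},{"tx":-0.21,"ty":0.71,"tz":-0.005,"ax":0.014,"ay":-0.67,"az":0.038,"grip":-0.8},{"tx":-0.21,"ty":0.71,"tz":-0.005,"ax":0.014,"ay":-0.67,"az":0.038,"grip":-0.8}]'
python3 -m crank '[{"tx":0,"ty":0,"tz":0,"ax":0,"ay":0,"az":0,"grip":-0.8},{"tx":0,"ty":0,"tz":0,"ax":0,"ay":0,"az":0,"grip":-0.8},{"tx":0,"ty":0,"tz":0,"ax":0,"ay":0,"az":0,"grip":-0.8}]'
python3 - <<'E'
from h import *
st=save("wrist","w6.png");Rt=st['orientation'];print(st['qpos'],st['ft_force'])
o,P=port([.6128,.1482,.165],9)
goal(*toolat(o,P,[.065,0,.09]),st)
a=np.radians(np.arange(0,360,45))
print(proj("wrist",o,st));print(np.round(proj("wrist",o+(P@np.c_[.038*np.cos(a),.038*np.sin(a),0*a].T).T,st)))
save("scene","s6.png");save("top","t6.png")
im=cv2.imread("pics/w6.png")
im=np.clip((im/255.)**.45*255,0,255).astype('uint8');cv2.imwrite("pics/w6g.png",cv2.resize(im[100:320,150:430],None,fx=2.8,fy=2.8,interpolation=cv2.INTER_CUBIC)[:600])
E
```

```text
t: 7.0
tcp_pos: [0.6228, 0.1509, 0.2735]
orientation: [[-0.856, -0.159, 0.492], [-0.139, 0.987, 0.077], [-0.498, -0.002, -0.867]]
ft_force: [0.6, -0.3, -4.1]
width: 0.0171
t: 7.3
tcp_pos: [0.6252, 0.1479, 0.2778]
orientation: [[-0.854, -0.154, 0.497], [-0.135, 0.988, 0.075], [-0.502, -0.003, -0.865]]
ft_force: [-0.1, -0.1, -3.8]
width: 0.0174
[ -0.35542429 -23.92935631 -24.55071102  59.53208139   4.47476079
  -8.08952019] [-0.08056606 -0.11016602 -3.8229306 ]
t [0.0039 0.0045 0.0031] a [-0.0047  0.0033 -0.0004]
[[285.07742326 132.83949951]]
[[285. 189.]
 [325. 173.]
 [342. 134.]
 [326.  93.]
 [285.  76.]
 [244.  93.]
 [228. 134.]
 [245. 173.]]
```

View pics/w6.png

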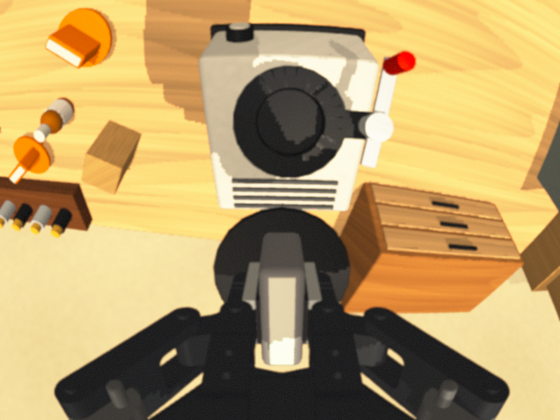

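View pics/w6g.png

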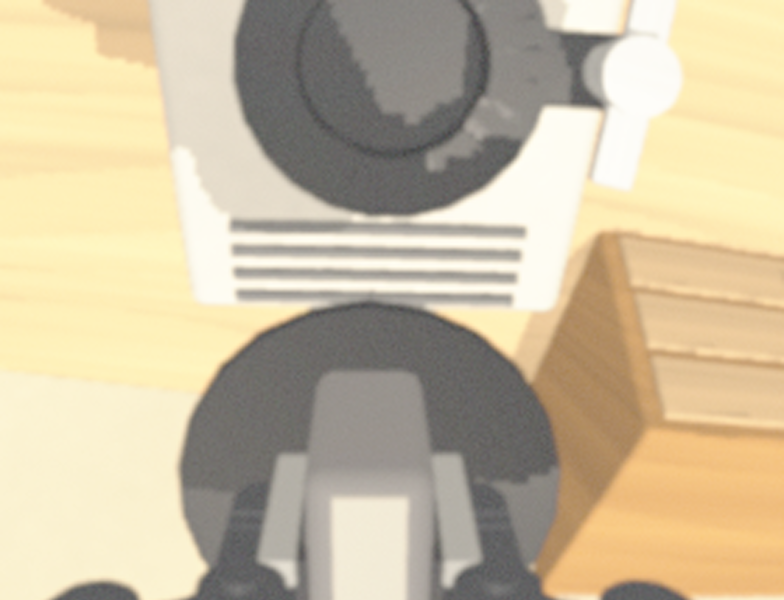

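The port mouth shows at about (291,121), with the clip pivot at (377,127), the red handle at (403,63) and the tongue end at (371,165). I'll enlarge the rim with stretched contrast.

```bash
python3 - <<'E'
import cv2,numpy as np
im=cv2.imread("pics/w6.png").astype(float)
c=im[55:190,222:362];c=np.clip((c-5)/75*255,0,255).astype('uint8')
cv2.imwrite("pics/w6r.png",cv2.resize(c,None,fx=4.4,fy=4.4,interpolation=cv2.INTER_CUBIC))
E
```

```text
(no output)
```

View pics/w6r.png

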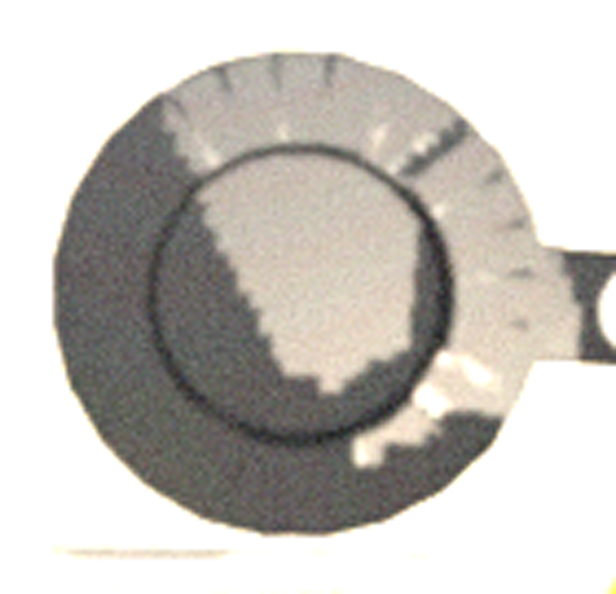

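View pics/s6.png

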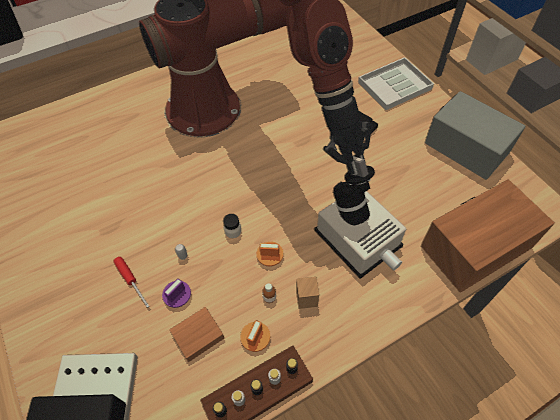

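```bash
python3 - <<'E'
from h import *
st=env.get_state();print(st['tcp_pos'])
f=np.mean([camera("wrist")[:,:,::-1].astype(float) for _ in range(8)],0)
np.save("f7.npy",f);import pickle;pickle.dump(st,open("st7.pkl","wb"))
f=np.log(f[55:190,222:362].mean(2)+1)
f=(f-2.0)/(5-2.0)
g=cv2.resize(f.astype('float32'),None,fx=4.4,fy=4.4,interpolation=cv2.INTER_CUBIC)
cl=cv2.createCLAHE(6,(6,6)).apply(np.clip(g*255,0,255).astype('uint8'))
cv2.imwrite("pics/w7r.png",cl)
pol=cv2.warpPolar(cl,(260,720),(296.5,292.5),260,cv2.INTER_LINEAR)
cv2.imwrite("pics/w7p.png",cv2.rotate(pol,cv2.ROTATE_90_COUNTERCLOCKWISE))
E
```

```text
[0.62506697 0.14842514 0.27797747]
```

View pics/w7r.png

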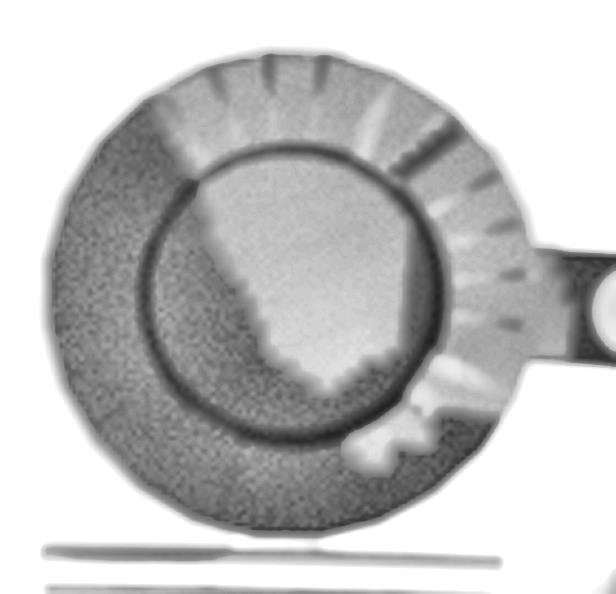

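View pics/w7p.png

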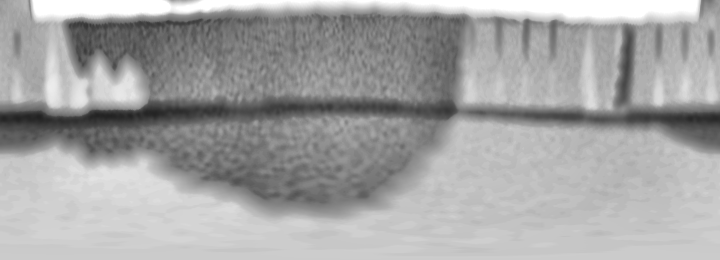

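```bash
python3 - <<'E'
from h import *
import pickle
from scipy.optimize import least_squares
st=pickle.load(open("st7.pkl","rb"));f=np.load("f7.npy").mean(2)
# edge points along radial rays
c0=np.array([222+296.5/4.4,55+292.5/4.4]);pts=[]
for th in np.radians(np.arange(0,360,3)):
    if np.degrees(th)<35 or np.degrees(th)>335: continue
    r=np.arange(45,66,.25);q=c0[:,None]+np.outer([np.cos(th),np.sin(th)],r)
    v=cv2.remap(f.astype('float32'),q[0].astype('float32')[None],q[1].astype('float32')[None],cv2.INTER_LINEAR)[0]
    i=np.argmax(v>100)
    if v[i]>100: pts.append(c0+r[i]*np.array([np.cos(th),np.sin(th)]))
pts=np.array(pts)
def circ(o,P,r,n=180):
    a=np.linspace(0,2*np.pi,n,endpoint=False);return o+(P@np.c_[r*np.cos(a),r*np.sin(a),0*a].T).T
def res(x,full=False):
    o,P=port(x[:3],x[3]);pr=[]
    # signed distance in port plane
    d=[]
    for u,v in pts:
        a,b=ray("wrist",u,v,st);t=-(P[:,2]@(a-o))/(P[:,2]@b);w=P.T@(a+t*b-o);d.append((np.hypot(w[0],w[1])-.038)*1e3)
    pv=(proj("wrist",o+P@np.array([0,.054,.013]),st)[0]-[377,127])*.5
    return np.r_[d,pv*3,(x[2]-.165)*1e3*10, (x[3]-9)*2]
s=least_squares(res,[.6128,.1482,.165,9],loss='soft_l1');print(len(pts),s.x,np.abs(res(s.x)[:-4]).mean(),res(s.x)[-4:])
def res2(x):
    r=res(np.array([x[0],x[1],x[2],x[3]]));return np.delete(r,-2)
s2=least_squares(res2,s.x,loss='soft_l1');print("free z",s2.x)
o,P=port(s.x[:3],s.x[3])
for ang in (294,312.5,26):
  u=222+(296.5+190*np.cos(np.radians(ang)))/4.4;v=55+(292.5+190*np.sin(np.radians(ang)))/4.4
  a,b=ray("wrist",u,v,st);t=-(P[:,2]@(a-o))/(P[:,2]@b);w=P.T@(a+t*b-o);print(ang,np.round(w*1e3,1),np.degrees(np.arctan2(w[1],w[0])))
print("vs top/scene",[tri(ray("top",229,196.4),ray("scene",347,188.75))])
print(proj("wrist",o+P@np.array([-.038,.065,.04]),st))
E
```

```text
Traceback (most recent call last):
  File "h.py", line 5, in ray
    c=get_calibration(n)
ValueError: time passes only in moves, steps and waits
```

```bash
sed -i '3a from functools import lru_cache\nget_calibration=lru_cache(None)(get_calibration)' h.py; cat > fit.py <<'E'
from h import *
import pickle
from scipy.optimize import least_squares
st=pickle.load(open("st7.pkl","rb"));f=np.load("f7.npy").mean(2)
c0=np.array([222+296.5/4.4,55+292.5/4.4]);pts=[]
for th in np.radians(np.arange(0,360,3)):
    if np.degrees(th)<35 or np.degrees(th)>335: continue
    r=np.arange(45,66,.25);q=c0[:,None]+np.outer([np.cos(th),np.sin(th)],r)
    v=cv2.remap(f.astype('float32'),q[0].astype('float32')[None],q[1].astype('float32')[None],cv2.INTER_LINEAR)[0]
    i=np.argmax(v>100)
    if v[i]>100: pts.append(c0+r[i]*np.array([np.cos(th),np.sin(th)]))
RY=[ray("wrist",u,v,st) for u,v in pts]
def res(x,fz=0):
    o,P=port(x[:3],x[3]);d=[]
    for a,b in RY:
        t=-(P[:,2]@(a-o))/(P[:,2]@b);w=P.T@(a+t*b-o);d.append((np.hypot(w[0],w[1])-.038)*1e3)
    pv=(proj("wrist",o+P@np.array([0,.054,.013]),st)[0]-[377,127])*.5
    return np.r_[d,pv*3,(x[2]-.165)*1e3*(0 if fz else 10), (x[3]-9)*2]
s=least_squares(res,[.6128,.1482,.165,9],loss='soft_l1');print(len(pts),s.x,np.abs(res(s.x)[:-4]).mean(),res(s.x)[-4:])
s2=least_squares(res,s.x,loss='soft_l1',args=(1,));print("free z",s2.x)
o,P=port(s.x[:3],s.x[3])
for ang in (294,312.5,26):
  u=222+(296.5+190*np.cos(np.radians(ang)))/4.4;v=55+(292.5+190*np.sin(np.radians(ang)))/4.4
  a,b=ray("wrist",u,v,st);t=-(P[:,2]@(a-o))/(P[:,2]@b);w=P.T@(a+t*b-o);print(ang,np.round(w*1e3,1),np.degrees(np.arctan2(w[1],w[0])))
for (u,v) in [(404,62)]:
  a,b=ray("wrist",u,v,st);q=o+P@np.array([0,0,.04]);t=-(P[:,2]@(a-q))/(P[:,2]@b);w=P.T@(a+t*b-o);print("handle",w, np.linalg.norm(w[:2]-[0,.054]))
E
python3 fit.py
```

```text
100 [0.60570673 0.15000521 0.16250551 8.29842117] 0.7613325197200029 [ -3.1466601   -1.42703689 -24.94492132  -1.40315765]
free z [0.60800266 0.14987843 0.15826727 8.21185898]
294 [-26.8  11.4   0. ] 156.91316018900721
312.5 [-22.   19.1   0. ] 139.1191767025564
26 [11.5 26.2 -0. ] 66.37760460318812
handle [-0.03816415  0.06205084  0.04      ] 0.03900407565789395
```

```bash
python3 - <<'E'
from h import *
def ov(n,box,k,o,P,out):
    im=cv2.imread(f"pics/{n}0.png");x,y,w,h=box
    im=np.clip((im[y:y+h,x:x+w]/255.)**.6*255,0,255).astype('uint8')
    im=cv2.resize(im,None,fx=k,fy=k,interpolation=cv2.INTER_CUBIC)
    a=np.linspace(0,2*np.pi,60)
    for z,col in [(0,(0,255,0))]:
        q=proj(n,o+(P@np.c_[.038*np.cos(a),.038*np.sin(a),0*a+z].T).T);q=(q+.5-[x,y])*k
        cv2.polylines(im,[q.astype(int)],True,col,1)
    for X in [(0,.054,.013),(-.038,.0625,.04)]:
        q=(proj(n,o+P@np.array(X))[0]+.5-[x,y])*k;cv2.circle(im,tuple(q.astype(int)),4,(255,255,0),1)
    return im
R_=[]
for o,yw in [((.6055,.150,.165),8.5),((.6128,.148,.165),9)]:
    o,P=port(o,yw)
    R_.append(np.hstack([ov("top",(195,165,65,50),6,o,P,""),ov("scene",(320,150,65,50),6,o,P,"")]))
cv2.imwrite("pics/ov.png",np.vstack(R_))
E
```

```text
(no output)
```

View pics/ov.png

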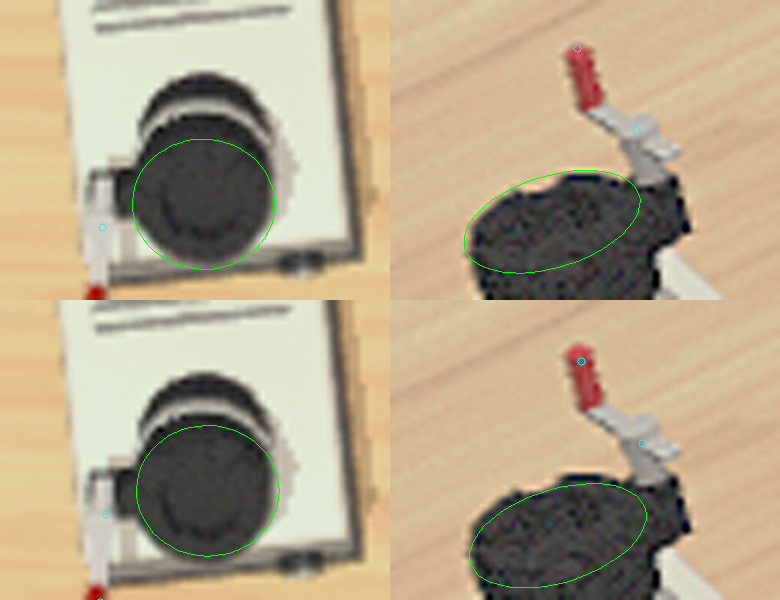

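```bash
cat >> h.py <<'E'
O,PP=port([.605,.1498,.165],8.5)
def inport(st=None):
    st=st or env.get_state();p=PP.T@(st['tcp_pos']-O);M=PP.T@st['orientation']@FL
    return np.round(p*1e3,1),np.round(R.from_matrix(M).as_euler('xyz',degrees=True),1),np.round(PP.T@st['ft_force'],1),np.round(PP.T@st['moment'],2)
E
python3 - <<'E'
from h import *
print(inport());goal(*toolat(O,PP,[0,0,.072],-50))
E
```

```text
(array([73.2, -3.4, 88. ]), array([ 0.1, -0.2,  0.5]), array([-1.9,  0.5, -2.1]), array([0.  , 0.75, 0.  ]))
t [0.1465 0.0081 0.0316] a [0.0036 0.0024 1.1224]
```

```bash
python3 -m crank '[{"tx":0.05,"ty":0.004,"tz":0,"ax":0,"ay":0,"az":0.16,"grip":-0.8},{"tx":0.1,"ty":0.008,"tz":0,"ax":0,"ay":0,"az":0.32,"grip":-0.8},{"tx":0.1465,"ty":0.008,"tz":0.01,"ax":0.002,"ay":0.001,"az":0.48,"grip":-0.8},{"tx":0.1465,"ty":0.008,"tz":0.03,"ax":0.0036,"ay":0.0024,"az":0.64,"grip":-0.8},{"tx":0.1465,"ty":0.008,"tz":0.0316,"ax":0.0036,"ay":0.0024,"az":0.8,"grip":-0.8},{"tx":0.1465,"ty":0.008,"tz":0.0316,"ax":0.0036,"ay":0.0024,"az":1,"grip":-0.8},{"tx":0.1465,"ty":0.008,"tz":0.0316,"ax":0.0036,"ay":0.0024,"az":1,"grip":-0.8},{"tx":0.1465,"ty":0.008,"tz":0.0316,"ax":0.0036,"ay":0.0024,"az":1,"grip":-0.8},{"tx":0.1465,"ty":0.008,"tz":0.0316,"ax":0.0036,"ay":0.0024,"az":1,"grip":-0.8}]'
python3 - <<'E'
from h import *
st=save("wrist","w8.png");print(inport(st),st['qpos']);goal(*toolat(O,PP,[0,0,.052],-50),st)
E
```

```text
t: 8.75
tcp_pos: [0.5694, 0.1444, 0.2274]
orientation: [[-0.716, 0.493, 0.495], [0.599, 0.797, 0.074], [-0.358, 0.349, -0.866]]
ft_force: [-0.0, 0.4, -3.1]
width: 0.017
(array([ 0.1, -0.1, 72. ]), array([ -0. ,  -0. , -44.3]), array([-1.5,  0.4, -2.7]), array([ 0.02,  0.76, -0.02])) [ -0.82470084 -35.04270358 -37.50279747  57.8624336    4.63578513
  36.21459752]
t [0.0002 0.0001 0.04  ] a [-1.000e-04  3.000e-04  1.265e-01]
```

View pics/w8.png

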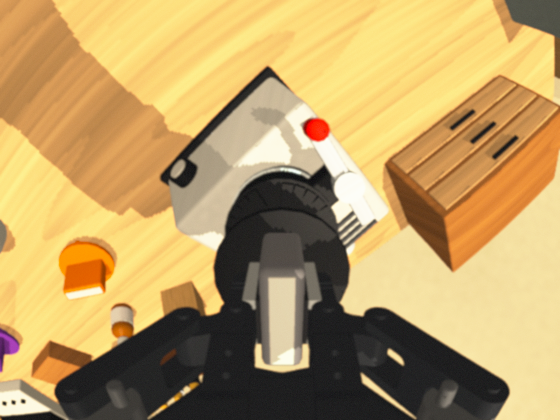

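```bash
python3 -m crank '[{"tx":0,"ty":0,"tz":0.02,"ax":0,"ay":0,"az":0.06,"grip":-0.8},{"tx":0,"ty":0,"tz":0.04,"ax":0,"ay":0,"az":0.126,"grip":-0.8},{"tx":0,"ty":0,"tz":0.044,"ax":0,"ay":0,"az":0.126,"grip":-0.8},{"tx":0,"ty":0,"tz":0.048,"ax":0,"ay":0,"az":0.126,"grip":-0.8},{"tx":0,"ty":0,"tz":0.052,"ax":0,"ay":0,"az":0.126,"grip":-0.8},{"tx":0,"ty":0,"tz":0.052,"ax":0,"ay":0,"az":0.126,"grip":-0.8}]'
python3 - <<'E'
from h import *
print(inport())
E
```

```text
t: 9.4
tcp_pos: [0.5823, 0.1463, 0.2049]
orientation: [[-0.663, 0.562, 0.495], [0.677, 0.732, 0.074], [-0.321, 0.384, -0.866]]
ft_force: [-0.1, -0.2, -2.6]
width: 0.0172
(array([ 0.1, -0.1, 46. ]), array([ -0. ,  -0. , -50.1]), array([-1.4, -0.1, -2.2]), array([0.02, 0.74, 0.08]))
```

Now at the mouth with no contact yet. I'll descend slowly.

```bash
python3 -m crank '[{"tx":0,"ty":0,"tz":0.003,"ax":0,"ay":0,"az":0,"grip":-0.8},{"tx":0,"ty":0,"tz":0.006,"ax":0,"ay":0,"az":0,"grip":-0.8},{"tx":0,"ty":0,"tz":0.009,"ax":0,"ay":0,"az":0,"grip":-0.8},{"tx":0,"ty":0,"tz":0.009,"ax":0,"ay":0,"az":0,"grip":-0.8}]'
python3 - <<'E'
from h import *
print(inport())
E
python3 -m crank '[{"tx":0,"ty":0,"tz":0.003,"ax":0,"ay":0,"az":0,"grip":-0.8},{"tx":0,"ty":0,"tz":0.006,"ax":0,"ay":0,"az":0,"grip":-0.8},{"tx":0,"ty":0,"tz":0.006,"ax":0,"ay":0,"az":0,"grip":-0.8}]'
python3 - <<'E'
from h import *
print(inport())
E
```

```text
t: 9.8
tcp_pos: [0.5844, 0.1466, 0.2006]
orientation: [[-0.662, 0.563, 0.494], [0.677, 0.732, 0.074], [-0.32, 0.384, -0.866]]
ft_force: [0.8, -0.7, -2.8]
width: 0.017
(array([-0.3, -0.1, 41.2]), array([ -0. ,   0. , -50.2]), array([-0.8, -0.8, -2.7]), array([-0.02,  0.77,  0.02]))
t: 10.1
tcp_pos: [0.5858, 0.1471, 0.1978]
orientation: [[-0.663, 0.563, 0.494], [0.677, 0.732, 0.074], [-0.32, 0.384, -0.866]]
ft_force: [-0.7, 1.3, -3.4]
width: 0.0175
(array([-0.4,  0.2, 38.1]), array([ -0. ,   0. , -50.2]), array([-2.1,  1.4, -2.7]), array([0.41, 0.82, 0.05]))
```

```bash
python3 -m crank '[{"tx":0,"ty":0,"tz":0.002,"ax":0,"ay":0,"az":0,"grip":-0.8},{"tx":0,"ty":0,"tz":0.004,"ax":0,"ay":0,"az":0,"grip":-0.8},{"tx":0,"ty":0,"tz":0.004,"ax":0,"ay":0,"az":0,"grip":-0.8}]'
python3 - <<'E'
from h import *
print(inport())
E
python3 -m crank '[{"tx":0,"ty":0,"tz":0.002,"ax":0,"ay":0,"az":0,"grip":-0.8},{"tx":0,"ty":0,"tz":0.004,"ax":0,"ay":0,"az":0,"grip":-0.8},{"tx":0,"ty":0,"tz":0.004,"ax":0,"ay":0,"az":0,"grip":-0.8}]'
python3 - <<'E'
from h import *
print(inport())
E
```

```text
t: 10.4
tcp_pos: [0.5868, 0.1472, 0.1961]
orientation: [[-0.663, 0.563, 0.494], [0.677, 0.732, 0.074], [-0.32, 0.384, -0.866]]
ft_force: [-1.7, 2.7, -3.4]
width: 0.0174
(array([-0.4,  0.1, 36.2]), array([ -0. ,   0. , -50.2]), array([-2.8,  2.9, -2.3]), array([ 0.76,  1.12, -0.03]))
t: 10.7
tcp_pos: [0.5872, 0.1474, 0.1956]
orientation: [[-0.663, 0.563, 0.494], [0.677, 0.732, 0.074], [-0.32, 0.383, -0.867]]
ft_force: [-18.2, 1.7, 8.5]
width: 0.0174
(array([-0.2,  0.2, 35.4]), array([ -0. ,   0. , -50.2]), array([-11.1,   4.3,  16.3]), array([ 0.66,  2.87, -0.07]))
```

```bash
python3 -m crank '[{"tx":0.0014,"ty":-0.0007,"tz":-0.0012,"ax":0,"ay":0,"az":0,"grip":-0.8},{"tx":0.0014,"ty":-0.0007,"tz":-0.0012,"ax":0,"ay":0,"az":0,"grip":-0.8},{"tx":0.0014,"ty":-0.0007,"tz":-0.0012,"ax":0,"ay":0,"az":0,"grip":-0.8}]'
python3 - <<'E'
from h import *
print(inport())
E
```

```text
t: 11.0
tcp_pos: [0.587, 0.1474, 0.1957]
orientation: [[-0.662, 0.563, 0.495], [0.677, 0.732, 0.074], [-0.321, 0.384, -0.866]]
ft_force: [-6.7, 2.0, 4.0]
width: 0.0173
(array([-0.4,  0.3, 35.6]), array([  0. ,  -0. , -50.2]), array([-3.5,  3. ,  6.6]), array([ 0.56,  1.52, -0.03]))
```

```bash
python3 -m crank '[{"tx":0,"ty":0,"tz":0,"ax":0,"ay":0,"az":-0.06,"grip":-0.8},{"tx":0,"ty":0,"tz":0,"ax":0,"ay":0,"az":-0.12,"grip":-0.8},{"tx":0,"ty":0,"tz":0,"ax":0,"ay":0,"az":-0.18,"grip":-0.8},{"tx":0,"ty":0,"tz":0,"ax":0,"ay":0,"az":-0.24,"grip":-0.8},{"tx":0,"ty":0,"tz":0,"ax":0,"ay":0,"az":-0.28,"grip":-0.8}]'
python3 - <<'E'
from h import *
print(inport())
E
python3 -m crank '[{"tx":0,"ty":0,"tz":0,"ax":0,"ay":0,"az":-0.04,"grip":-0.8},{"tx":0,"ty":0,"tz":0,"ax":0,"ay":0,"az":-0.08,"grip":-0.8},{"tx":0,"ty":0,"tz":0,"ax":0,"ay":0,"az":-0.08,"grip":-0.8}]'
python3 - <<'E'
from h import *
print(inport())
E
```

```text
t: 11.5
tcp_pos: [0.5871, 0.1472, 0.1953]
orientation: [[-0.769, 0.404, 0.495], [0.5, 0.863, 0.073], [-0.397, 0.304, -0.866]]
ft_force: [-4.4, 0.4, -1.5]
width: 0.0172
(array([-0.5,  0. , 35.3]), array([ -0. ,  -0. , -37.5]), array([-4.5,  1. ,  0.8]), array([ 0.38,  1.26, -0.08]))
t: 11.8
tcp_pos: [0.587, 0.1472, 0.1949]
orientation: [[-0.793, 0.356, 0.495], [0.446, 0.892, 0.073], [-0.415, 0.279, -0.866]]
ft_force: [-1.6, 1.2, -2.7]
width: 0.0173
(array([-0.8,  0. , 35. ]), array([ -0.,  -0., -34.]), array([-2.5,  1.4, -1.6]), array([0.34, 1.08, 0.  ]))
```

```bash
python3 -m crank '[{"tx":0,"ty":0,"tz":0.002,"ax":0,"ay":0,"az":-0.03,"grip":-0.8},{"tx":0,"ty":0,"tz":0.004,"ax":0,"ay":0,"az":-0.03,"grip":-0.8},{"tx":0,"ty":0,"tz":0.004,"ax":0,"ay":0,"az":-0.03,"grip":-0.8}]'
python3 - <<'E'
from h import *
print(inport())
E
```

```text
t: 12.1
tcp_pos: [0.5881, 0.1474, 0.1931]
orientation: [[-0.801, 0.338, 0.495], [0.426, 0.902, 0.074], [-0.421, 0.269, -0.866]]
ft_force: [-0.1, 1.0, -3.0]
width: 0.0174
(array([-0.7,  0.1, 32.9]), array([ -0. ,  -0. , -32.6]), array([-1.5,  1. , -2.6]), array([0.2 , 0.9 , 0.01]))
```

Free descent at phi = -32.6: the lugs are in the notches. Continuing down.

```bash
python3 -m crank '[{"tx":0,"ty":0,"tz":0.002,"ax":0,"ay":0,"az":0,"grip":-0.8},{"tx":0,"ty":0,"tz":0.004,"ax":0,"ay":0,"az":0,"grip":-0.8},{"tx":0,"ty":0,"tz":0.004,"ax":0,"ay":0,"az":0,"grip":-0.8}]'
python3 - <<'E'
from h import *
print(inport())
E
python3 -m crank '[{"tx":0,"ty":0,"tz":0.001,"ax":0,"ay":0,"az":0,"grip":-0.8},{"tx":0,"ty":0,"tz":0.002,"ax":0,"ay":0,"az":0,"grip":-0.8},{"tx":0,"ty":0,"tz":0.002,"ax":0,"ay":0,"az":0,"grip":-0.8}]'
python3 - <<'E'
from h import *
print(inport())
E
```

```text
t: 12.4
tcp_pos: [0.5891, 0.1475, 0.1914]
orientation: [[-0.801, 0.337, 0.495], [0.425, 0.902, 0.074], [-0.421, 0.269, -0.866]]
ft_force: [-0.7, 0.9, -2.9]
width: 0.017
(array([-0.7,  0.1, 30.9]), array([ -0. ,  -0. , -32.6]), array([-1.9,  1. , -2.2]), array([ 0.18,  0.85, -0.03]))
t: 12.7
tcp_pos: [0.5893, 0.1477, 0.1912]
orientation: [[-0.801, 0.337, 0.494], [0.425, 0.902, 0.073], [-0.421, 0.269, -0.866]]
ft_force: [-8.3, 0.7, 3.5]
width: 0.0176
(array([-0.7,  0.2, 30.6]), array([ -0. ,  -0. , -32.6]), array([-5.3,  1.9,  7.1]), array([ 0.03,  1.74, -0.01]))
```

```bash
python3 -m crank '[{"tx":0,"ty":0,"tz":0,"ax":0,"ay":0,"az":0.05,"grip":-0.8},{"tx":0,"ty":0,"tz":0,"ax":0,"ay":0,"az":0,"grip":-0.8},{"tx":0,"ty":0,"tz":0,"ax":0,"ay":0,"az":-0.05,"grip":-0.8},{"tx":0,"ty":0,"tz":0,"ax":0,"ay":0,"az":0,"grip":-0.8},{"tx":0,"ty":0,"tz":0,"ax":0,"ay":0,"az":0,"grip":-0.8}]'
python3 - <<'E'
from h import *
print(inport())
E
python3 -m crank '[{"tx":0,"ty":0,"tz":0,"ax":0,"ay":0,"az":0,"grip":-0.1},{"tx":0,"ty":0,"tz":0,"ax":0,"ay":0,"az":0,"grip":-0.1},{"tx":0,"ty":0,"tz":0,"ax":0,"ay":0,"az":0,"grip":-0.1},{"tx":0,"ty":0,"tz":-0.03,"ax":0,"ay":0,"az":0,"grip":-0.1},{"tx":0,"ty":0,"tz":-0.08,"ax":0,"ay":0,"az":0,"grip":-0.1},{"tx":0,"ty":0,"tz":-0.16,"ax":0,"ay":0,"az":0,"grip":-0.1},{"tx":0,"ty":0,"tz":-0.2,"ax":0,"ay":0,"az":0,"grip":-0.1},{"tx":0,"ty":0,"tz":-0.2,"ax":0,"ay":0,"az":0,"grip":-0.1},{"tx":0,"ty":0,"tz":-0.2,"ax":0,"ay":0,"az":0,"grip":-0.1}]'
python3 - <<'E'
from h import *
import pickle
st=save("wrist","w9.png");print(inport(st));pickle.dump(st,open("st9.pkl","wb"))
E
```

```text
t: 13.2
tcp_pos: [0.5894, 0.1481, 0.1914]
orientation: [[-0.801, 0.338, 0.495], [0.426, 0.902, 0.074], [-0.421, 0.27, -0.866]]
ft_force: [-6.8, 2.3, 2.5]
width: 0.0172
(array([-0.4,  0.6, 30.7]), array([  0. ,  -0. , -32.7]), array([-4.3,  3.3,  5.4]), array([0.47, 1.39, 0.04]))
t: 14.1
tcp_pos: [0.5404, 0.1402, 0.2775]
orientation: [[-0.8, 0.337, 0.495], [0.426, 0.902, 0.074], [-0.422, 0.27, -0.865]]
ft_force: [0.5, -0.1, -0.6]
width: 0.0384
(array([-3.000e-01,  1.000e-01,  1.301e+02]), array([  0. ,  -0.1, -32.6]), array([ 0.1, -0.2, -0.7]), array([0.  , 0.53, 0.04]))
```

View pics/w9.png

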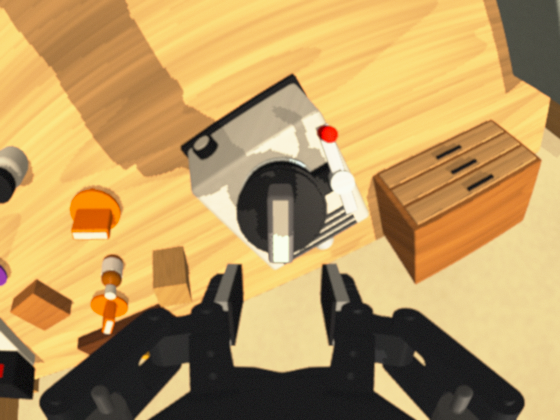

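```bash
cat >> h.py <<'E'
def onport(n,u,v,z,st=None):
    a,b=ray(n,u,v,st);q=O+PP@np.array([0,0,z]);t=-(PP[:,2]@(a-q))/(PP[:,2]@b);return np.round((PP.T@(a+t*b-O))*1e3,1)
E
python3 - <<'E'
from h import *
import pickle
st=pickle.load(open("st9.pkl","rb"))
im=cv2.imread("pics/w9.png");hs=cv2.cvtColor(im,cv2.COLOR_BGR2HSV)
m=((hs[...,0]<8)|(hs[...,0]>172))&(hs[...,1]>170)&(hs[...,2]>90);m[:,:290]=0;m[:,370:]=0;m[100:170]=m[100:170];ys,xs=np.nonzero(m);print(xs.min(),xs.max(),ys.min(),ys.max(),xs.mean(),ys.mean())
c=im[90:290,200:400];cv2.imwrite("pics/w9c.png",cv2.resize(np.clip((c/255.)**.6*255,0,255).astype('uint8'),None,fx=3,fy=3,interpolation=cv2.INTER_CUBIC))
print("handle",onport("wrist",328.5,133.5,.04,st),"pivot",onport("wrist",343,183,.013,st))
print("grip ends", onport("wrist",282,186,.047,st),onport("wrist",281,261,.047,st))
E
```

```text
318 337 126 141 327.40329218106996 133.30041152263374
handle [-40.3  62.2  40. ] pivot [ 1.3 54.8 13. ]
grip ends [-28.   18.1  47. ] [ 17.  -11.5  47. ]
```

View pics/w9c.png

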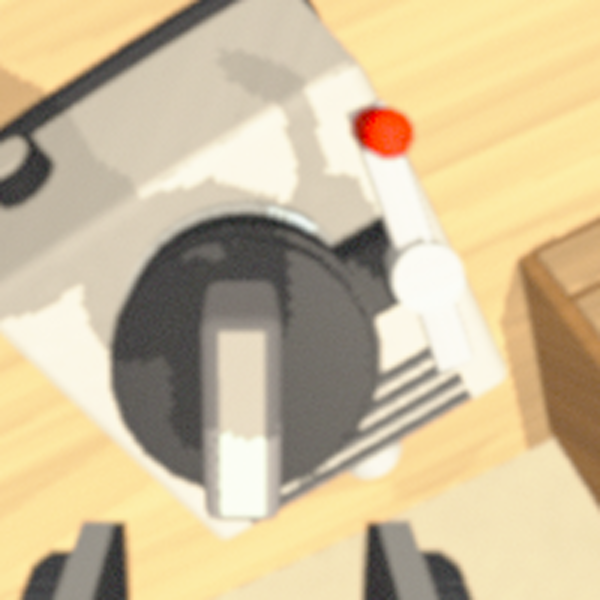

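```bash
python3 - <<'E'
from h import *
goal(*toolat(O,PP,[-.039,.062,.075],-12));goal(*toolat(O,PP,[-.039,.062,.040],-12))
E
```

```text
t [0.1304 0.0634 0.1083] a [-0.0006 -0.0009 -0.4585]
t [0.1303 0.0635 0.1783] a [-0.0006 -0.0009 -0.4585]
```

```bash
python3 -m crank '[{"tx":0.06,"ty":0.03,"tz":0,"ax":0,"ay":0,"az":-0.15,"grip":-0.3},{"tx":0.13,"ty":0.063,"tz":0.03,"ax":0,"ay":0,"az":-0.3,"grip":-0.3},{"tx":0.13,"ty":0.063,"tz":0.07,"ax":0,"ay":0,"az":-0.458,"grip":-0.3},{"tx":0.13,"ty":0.063,"tz":0.1,"ax":0,"ay":0,"az":-0.458,"grip":-0.3},{"tx":0.13,"ty":0.063,"tz":0.1,"ax":0,"ay":0,"az":-0.458,"grip":-0.3},{"tx":0.13,"ty":0.063,"tz":0.1,"ax":0,"ay":0,"az":-0.458,"grip":-0.3}]'
python3 - <<'E'
from h import *
st=save("wrist","w10.png");print(inport(st),st['width']);goal(*toolat(O,PP,[-.039,.062,.040],-12),st)
for v in [(330,1)]:pass
print(proj("wrist",O+PP@np.array([-.039,.062,.04]),st))
E
```

```text
t: 14.75
tcp_pos: [0.5229, 0.1999, 0.2138]
orientation: [[-0.87, 0.035, 0.493], [0.081, 0.994, 0.073], [-0.487, 0.104, -0.867]]
ft_force: [0.2, -0.1, 0.4]
width: 0.0296
(array([-39.5,  61.7,  79.2]), array([ -0. ,   0.1, -12. ]), array([ 0.4, -0.1,  0.3]), array([-0.01,  0.43, -0.04])) 0.02961833112003975
t [-0.0011  0.0008  0.0784] a [-0.0009 -0.0029 -0.001 ]
[[281.93383636 262.44502483]]
```

View pics/w10.png

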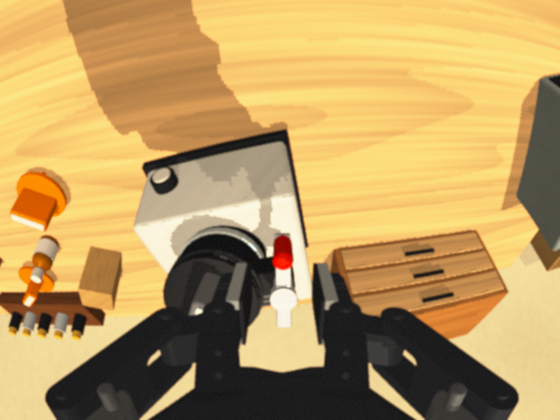

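```bash
python3 -m crank '[{"tx":0,"ty":0,"tz":0.03,"ax":0,"ay":0,"az":0,"grip":-0.3},{"tx":0,"ty":0,"tz":0.06,"ax":0,"ay":0,"az":0,"grip":-0.3},{"tx":0,"ty":0,"tz":0.078,"ax":0,"ay":0,"az":0,"grip":-0.3},{"tx":0,"ty":0,"tz":0.078,"ax":0,"ay":0,"az":0,"grip":-0.3}]'
python3 - <<'E'
from h import *
st=save("wrist","w11.png",(180,180,200,200),3);print(inport(st),st['width'])
for th in (60,45,30,15,0):
  a=np.radians(th);print(th);goal(*toolat(O,PP,[-.040*np.sin(a),.054+.040*np.cos(a),.040],th-90),st)
E
```

```text
t: 15.2
tcp_pos: [0.5424, 0.2027, 0.1804]
orientation: [[-0.869, 0.035, 0.493], [0.081, 0.994, 0.073], [-0.488, 0.104, -0.867]]
ft_force: [-0.1, 0.9, -0.0]
width: 0.0301
(array([-39.2,  61.5,  40.4]), array([ -0. ,   0.1, -12. ]), array([-0. ,  0.9, -0. ]), array([-0.  ,  0.47,  0.02])) 0.030068982736637304
60
t [-0.0037  0.0263  0.0007] a [-0.0012 -0.0017  0.399 ]
45
t [-0.0126  0.0451  0.0007] a [-0.0014 -0.0015  0.7324]
30
t [-0.0262  0.061   0.0006] a [-0.0016 -0.0014  1.0657]
15
t [-0.0434  0.0729  0.0006] a [-1.800e-03 -1.200e-03  1.399e+00]
0
t [-0.0631  0.0799  0.0006] a [-2.0000e-03 -9.0000e-04  1.7324e+00]
```

View pics/w11.png

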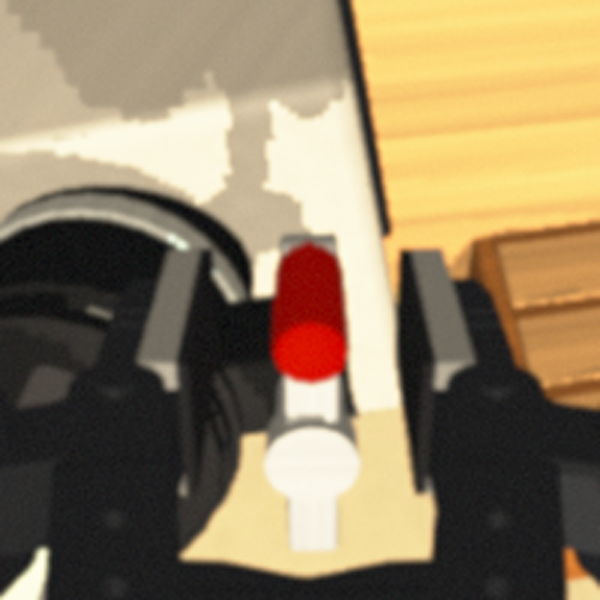

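```bash
python3 -m crank '[{"tx":0,"ty":0,"tz":0,"ax":0,"ay":0,"az":0,"grip":-0.64},{"tx":0,"ty":0,"tz":0,"ax":0,"ay":0,"az":0,"grip":-0.64},{"tx":-0.001,"ty":0.008,"tz":0,"ax":0,"ay":0,"az":0.12,"grip":-0.64},{"tx":-0.0022,"ty":0.017,"tz":0,"ax":0,"ay":0,"az":0.26,"grip":-0.64},{"tx":-0.0037,"ty":0.0263,"tz":0,"ax":0,"ay":0,"az":0.4,"grip":-0.64},{"tx":-0.0062,"ty":0.033,"tz":0,"ax":0,"ay":0,"az":0.51,"grip":-0.64},{"tx":-0.0092,"ty":0.0392,"tz":0,"ax":0,"ay":0,"az":0.62,"grip":-0.64},{"tx":-0.0126,"ty":0.0451,"tz":0,"ax":0,"ay":0,"az":0.73,"grip":-0.64},{"tx":-0.0126,"ty":0.0451,"tz":0,"ax":0,"ay":0,"az":0.73,"grip":-0.64}]' 20
python3 - <<'E'
from h import *
st=save("wrist","w12.png",(180,180,200,200),3);print(inport(st),st['width'])
for th in (30,15,7,0,-5):
  a=np.radians(th);print(th);goal(*toolat(O,PP,[-.040*np.sin(a),.054+.040*np.cos(a),.040],th-90),st)
E
```

```text
t: 16.15
tcp_pos: [0.549, 0.225, 0.1873]
orientation: [[-0.711, 0.5, 0.495], [0.608, 0.791, 0.074], [-0.355, 0.353, -0.866]]
ft_force: [1.1, 0.5, -0.7]
width: 0.0157
(array([-27.2,  82.7,  41.5]), array([  0. ,  -0. , -44.9]), array([ 0.7,  0.3, -1.2]), array([-0.02,  0.49, -0.02])) 0.015741131602925815
30
t [-0.0018  0.0186  0.003 ] a [0.0005 0.0006 0.335 ]
15
t [-0.0098  0.0379  0.003 ] a [6.000e-04 6.000e-04 6.684e-01]
7
t [-0.016   0.0472  0.003 ] a [6.000e-04 5.000e-04 8.462e-01]
0
t [-0.0225  0.0545  0.003 ] a [7.0000e-04 5.0000e-04 1.0017e+00]
-5
t [-0.0277  0.0592  0.003 ] a [7.0000e-04 5.0000e-04 1.1128e+00]
```

View pics/w12.png

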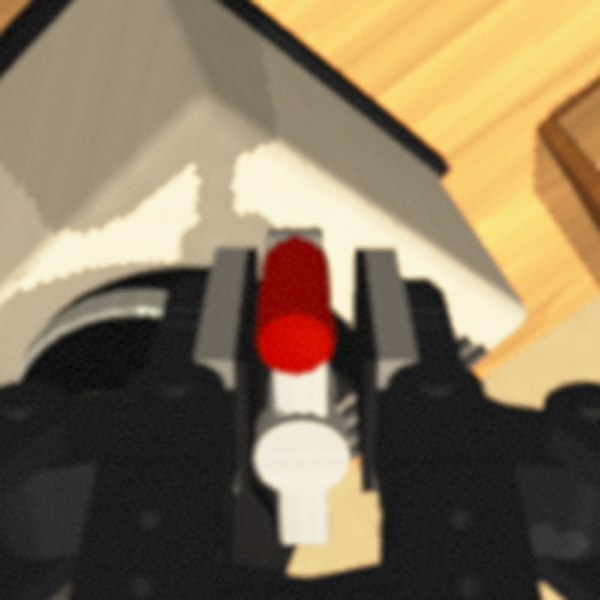

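```bash
python3 -m crank '[{"tx":-0.0002,"ty":0.006,"tz":0,"ax":0,"ay":0,"az":0.11,"grip":-0.64},{"tx":-0.001,"ty":0.0125,"tz":0,"ax":0,"ay":0,"az":0.22,"grip":-0.64},{"tx":-0.0018,"ty":0.0186,"tz":0,"ax":0,"ay":0,"az":0.335,"grip":-0.64},{"tx":-0.004,"ty":0.0255,"tz":0,"ax":0,"ay":0,"az":0.446,"grip":-0.64},{"tx":-0.0066,"ty":0.032,"tz":0,"ax":0,"ay":0,"az":0.557,"grip":-0.64},{"tx":-0.0098,"ty":0.0379,"tz":0,"ax":0,"ay":0,"az":0.668,"grip":-0.64},{"tx":-0.013,"ty":0.0425,"tz":0,"ax":0,"ay":0,"az":0.757,"grip":-0.64},{"tx":-0.016,"ty":0.0472,"tz":0,"ax":0,"ay":0,"az":0.846,"grip":-0.64}]'
python3 - <<'E'
from h import *
st=save("wrist","w13.png",(180,180,200,200),3);print(inport(st),st['width'])
for th in (0,-5,-8):
  a=np.radians(th);print(th);goal(*toolat(O,PP,[-.040*np.sin(a),.054+.040*np.cos(a),.040],th-90),st)
E
```

```text
t: 17.0
tcp_pos: [0.566, 0.2386, 0.1978]
orientation: [[-0.252, 0.832, 0.494], [0.966, 0.249, 0.074], [-0.061, 0.496, -0.866]]
ft_force: [-1.6, -1.1, -1.7]
width: 0.0154
(array([-5.7, 93.6, 41.1]), array([ -0. ,   0. , -82.9]), array([-2.4, -0.9, -0.6]), array([-0.1 ,  0.82,  0.  ])) 0.015418318567457179
0
t [-0.0006  0.0114  0.0022] a [-0.001  -0.      0.1571]
-5
t [-0.0018  0.0183  0.0022] a [-0.001   0.      0.2682]
-8
t [-0.0028  0.0223  0.0022] a [-0.001   0.      0.3349]
```

View pics/w13.png

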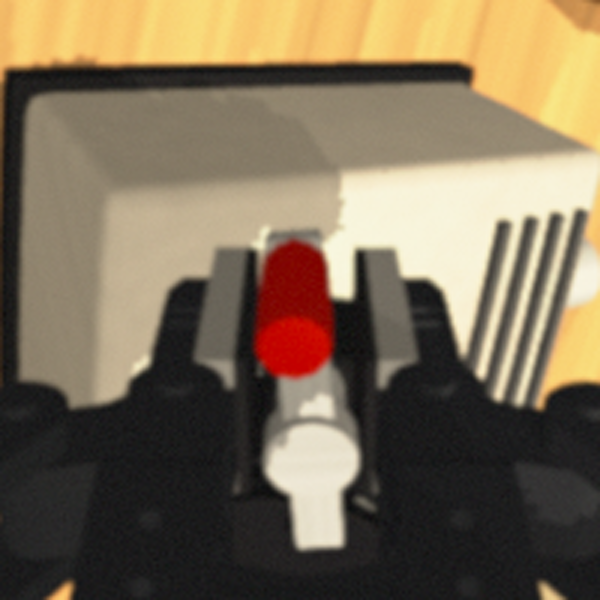

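```bash
python3 -m crank '[{"tx":-0.0003,"ty":0.006,"tz":0,"ax":0,"ay":0,"az":0.08,"grip":-0.64},{"tx":-0.0006,"ty":0.0114,"tz":0,"ax":0,"ay":0,"az":0.157,"grip":-0.64},{"tx":-0.0008,"ty":0.014,"tz":0,"ax":0,"ay":0,"az":0.157,"grip":-0.64},{"tx":-0.0008,"ty":0.014,"tz":0,"ax":0,"ay":0,"az":0.157,"grip":-0.64}]'
python3 - <<'E'
from h import *
print(inport())
E
python3 -m crank '[{"tx":0,"ty":0.002,"tz":0,"ax":0,"ay":0,"az":0,"grip":-0.64},{"tx":0,"ty":0.003,"tz":0,"ax":0,"ay":0,"az":0,"grip":-0.64},{"tx":0,"ty":0.003,"tz":0,"ax":0,"ay":0,"az":0,"grip":-0.64}]'
python3 - <<'E'
from h import *
print(inport())
E
```

```text
t: 17.45
tcp_pos: [0.5721, 0.2401, 0.2013]
orientation: [[-0.151, 0.856, 0.494], [0.989, 0.132, 0.074], [-0.002, 0.5, -0.866]]
ft_force: [-1.5, 0.0, -0.7]
width: 0.0155
(array([ 1.5, 94.2, 41. ]), array([ -0. ,   0. , -89.8]), array([-1.6,  0.2,  0.1]), array([ 0.21,  0.75, -0.05]))
t: 17.75
tcp_pos: [0.5732, 0.2403, 0.2019]
orientation: [[-0.149, 0.857, 0.494], [0.989, 0.129, 0.074], [-0.0, 0.499, -0.866]]
ft_force: [-4.5, 2.0, -0.2]
width: 0.0153
(array([ 2.8, 94.2, 41. ]), array([ -0. ,   0. , -89.9]), array([-3.7,  2.6,  1.9]), array([0.28, 1.23, 0.05]))
```

```bash
python3 -m crank '[{"tx":0,"ty":0.001,"tz":0,"ax":0,"ay":0,"az":0,"grip":-0.64},{"tx":0,"ty":0.0025,"tz":0,"ax":0,"ay":0,"az":0,"grip":-0.64},{"tx":0,"ty":0.0025,"tz":0,"ax":0,"ay":0,"az":0,"grip":-0.64}]'
python3 - <<'E'
from h import *
st=save("wrist","w14.png",(180,180,200,200),3);print(inport(st))
E
```

```text
t: 18.05
tcp_pos: [0.5736, 0.2404, 0.2018]
orientation: [[-0.149, 0.858, 0.492], [0.989, 0.129, 0.074], [-0.0, 0.498, -0.867]]
ft_force: [-9.2, -0.4, 0.1]
width: 0.0155
(array([ 3.1, 94.2, 40.7]), array([ -0.2,  -0. , -90. ]), array([-7.9,  0.9,  4.7]), array([ 0.26,  2.11, -0.02]))
```

View pics/w14.png

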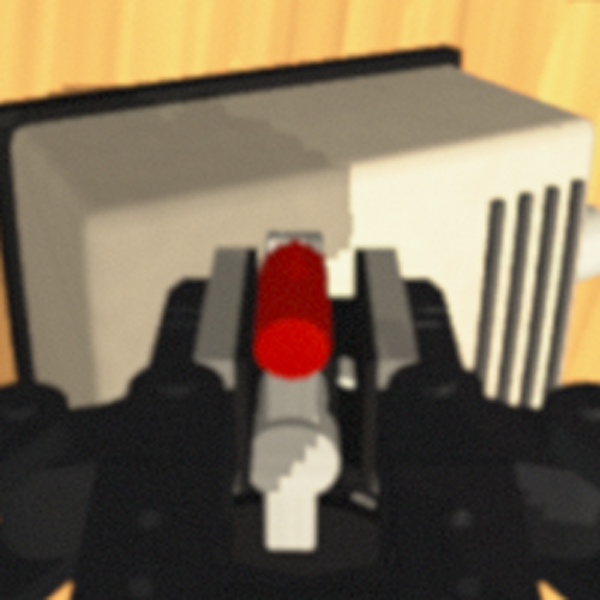

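The clip is at its stop: force rose from 4 to 9 N with only 0.3 mm of travel. Backing off, opening and retreating.

```bash
python3 -m crank '[{"tx":0,"ty":-0.004,"tz":0,"ax":0,"ay":0,"az":0,"grip":-0.4},{"tx":0,"ty":-0.005,"tz":0,"ax":0,"ay":0,"az":0,"grip":-0.4},{"tx":0,"ty":-0.005,"tz":0,"ax":0,"ay":0,"az":0,"grip":-0.4},{"tx":0,"ty":-0.005,"tz":-0.05,"ax":0,"ay":0,"az":0,"grip":-0.4},{"tx":0,"ty":-0.005,"tz":-0.12,"ax":0,"ay":0,"az":0,"grip":-0.4},{"tx":0.04,"ty":-0.005,"tz":-0.2,"ax":0,"ay":0,"az":0,"grip":-0.4},{"tx":0.08,"ty":-0.005,"tz":-0.22,"ax":0,"ay":0,"az":0,"grip":-0.4},{"tx":0.08,"ty":-0.005,"tz":-0.22,"ax":0,"ay":0,"az":0,"grip":-0.4},{"tx":0.08,"ty":-0.005,"tz":-0.22,"ax":0,"ay":0,"az":0,"grip":-0.4}]'
python3 - <<'E'
from h import *
import pickle
st=save("wrist","w15.png");print(inport(st));pickle.dump(st,open("st15.pkl","wb"))
save("scene","s15.png");save("top","t15.png")
E
```

```text
t: 19.0
tcp_pos: [0.5122, 0.2716, 0.2966]
orientation: [[-0.149, 0.856, 0.495], [0.989, 0.129, 0.074], [-0.0, 0.5, -0.866]]
ft_force: [0.5, -0.9, -0.2]
width: 0.0259
(array([  1.9, 134.2, 150.8]), array([  0. ,   0. , -89.9]), array([ 0.2, -0.9, -0.4]), array([ 0.  ,  0.46, -0.05]))
```

View pics/w15.png

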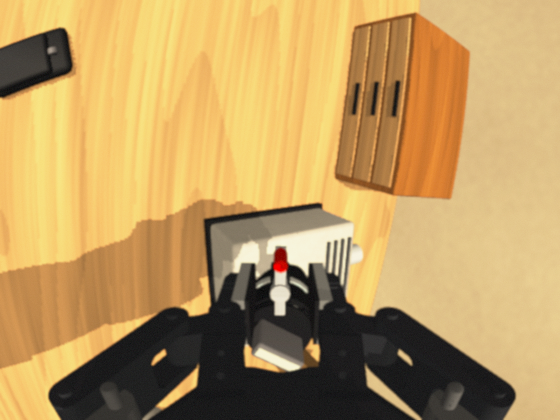

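View pics/s15.png

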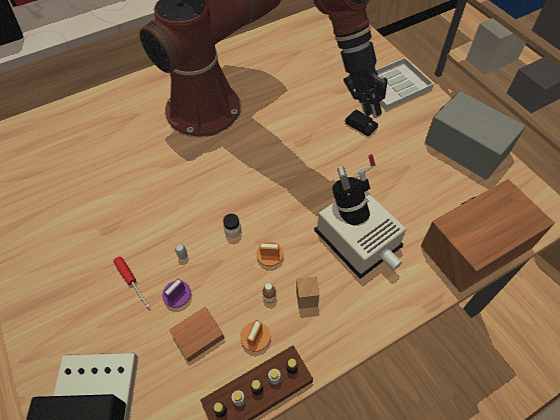

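```bash
python3 -m crank '[{"tx":-0.08,"ty":0,"tz":0,"ax":0,"ay":0,"az":0,"grip":-0.4},{"tx":-0.16,"ty":0,"tz":0,"ax":0,"ay":0,"az":0,"grip":-0.4},{"tx":-0.24,"ty":0,"tz":0,"ax":0,"ay":0,"az":0,"grip":-0.4},{"tx":-0.32,"ty":0,"tz":0,"ax":0,"ay":0,"az":0,"grip":-0.4},{"tx":-0.36,"ty":0,"tz":0,"ax":0,"ay":0,"az":0,"grip":-0.4},{"tx":-0.36,"ty":0,"tz":0,"ax":0,"ay":0,"az":0,"grip":-0.4},{"tx":-0.36,"ty":0,"tz":0,"ax":0,"ay":0,"az":0,"grip":-0.4}]'
python3 - <<'E'
from h import *
import pickle
st=save("wrist","w16.png");print(inport(st));pickle.dump(st,open("st16.pkl","wb"))
q=proj("wrist",O,st)[0];print(q);im=cv2.imread("pics/w16.png");x,y=int(q[0])-70,max(0,int(q[1])-80);c=im[y:y+150,x:x+150]
print(x,y);cv2.imwrite("pics/w16c.png",cv2.resize(np.clip((c/255.)**.6*255,0,255).astype('uint8'),None,fx=4,fy=4,interpolation=cv2.INTER_CUBIC))
a=cv2.imread("pics/s15.png")[140:240,300:400];cv2.imwrite("pics/s15c.png",cv2.resize(a,None,fx=6,fy=6,interpolation=cv2.INTER_CUBIC))
E
```

```text
t: 19.85
tcp_pos: [0.5387, 0.0928, 0.296]
orientation: [[-0.146, 0.857, 0.494], [0.989, 0.126, 0.073], [0.0, 0.499, -0.867]]
ft_force: [0.4, 0.3, 0.7]
width: 0.0256
(array([  1.4, -46.6, 150.4]), array([ -0.1,  -0. , -90.1]), array([0.8, 0.3, 0.4]), array([0.04, 0.5 , 0.04]))
[280.51159479 152.82745944]
210 72
```

View pics/w16c.png

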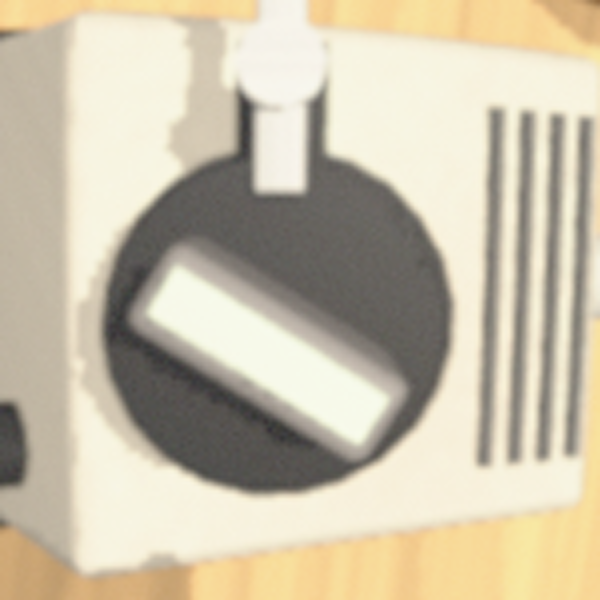

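View pics/s15c.png

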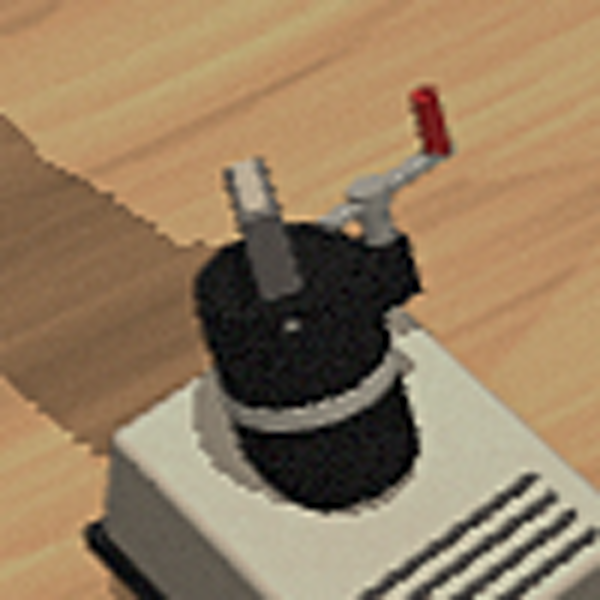

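View pics/t15.png

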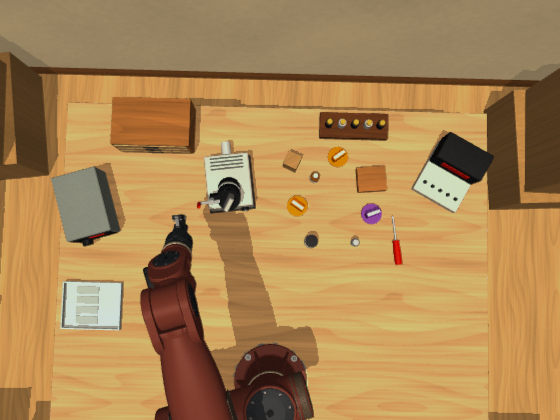

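The tongue lies straight over the cap's rim (tongue end at crop (279,190), on the line from the pivot to the axis), the flange covers the ring all round, and the bystanders are where they started. Handing in.

```bash
python3 -c "
from plant import env
print(env.get_state()['t']);print(env.hand_in())"
```

```text
19.9
the job is handed in; nothing more can be done
None
```

The black cap is seated on the leaning port and the clip is closed over its rim. I handed the job in at 19.9 s with the gripper clear of everything.

- **Cap:** I re-gripped it once, because it was about 6.5 mm off centre in the fingers, then rested it on the port. The force was about 9 N while turning and peaked at about 19 N on first contact, which I eased off straight away. After about 18° of turning, the cap dropped 4.9 mm of the expected 5 mm. I then wiggled it by about 2° either way and let go.
- **Clip:** I swung it by its handle to its stop, where the force rose from 4 to 9 N with only 0.3 mm of further travel, then released it.
- **Last checks:** The pictures show the tongue lying straight over the rim, the flange covering the ring all round, and the bystanders where they started.
- **Disagreed or unexplained:**
    - The wrist and overhead cameras differed by 2 to 7 mm on the port position. I used a value close to the wrist camera's, and the spigot went in with only light side contact.
    - The scene view shows a small bright spot near the flange's edge. I took it for a light glint and did not check it further.

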